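Transfer a row of optical filters from storage rack to rail

TASK

Move the four coloured filter cells from the grey storage rack to the saddles of the aluminium optical rail, one on each saddle and keeping their order: the cell at the rack's white end goes next to the rail's yellow end stop, its neighbour on the next saddle, and so on. Carry them upright, set them down without dropping them, each centred on its saddle with its glass facing along the rail (either way round), and leave them standing free.

Things in the scene. Friction and masses are not known exactly. Their poses are not given: they have to be found in the camera images.
- cell_red: Loose filter cell, 120 g: black upright frame, red glass disc, red top strip (34 x 18 x 6 mm). 34 mm wide along its x from base to top; along y the base is 30 mm (8 mm high), the frame 12 mm. 52 mm tall. Origin: centre of the underside; z up; y is the glass normal. Grip across the 34 mm, fingers closing along its x, about 30 mm above the underside.
- cell_green: Loose filter cell, 120 g: black upright frame, green glass disc, green top strip (34 x 18 x 6 mm). 34 mm wide along its x from base to top; along y the base is 30 mm (8 mm high), the frame 12 mm. 52 mm tall. Origin: centre of the underside; z up; y is the glass normal. Grip across the 34 mm, fingers closing along its x, about 30 mm above the underside.
- cell_blue: Loose filter cell, 120 g: black upright frame, blue glass disc, blue top strip (34 x 18 x 6 mm). 34 mm wide along its x from base to top; along y the base is 30 mm (8 mm high), the frame 12 mm. 52 mm tall. Origin: centre of the underside; z up; y is the glass normal. Grip across the 34 mm, fingers closing along its x, about 30 mm above the underside.
- cell_magenta: Loose filter cell, 120 g: black upright frame, magenta glass disc, magenta top strip (34 x 18 x 6 mm). 34 mm wide along its x from base to top; along y the base is 30 mm (8 mm high), the frame 12 mm. 52 mm tall. Origin: centre of the underside; z up; y is the glass normal. Grip across the 34 mm, fingers closing along its x, about 30 mm above the underside.
- seat_red: Fixed black pad of the grey storage rack, where the red cell stands at the start (18 mm above the table); small red mark at its -x edge. 50 x 48 x 6 mm, origin: centre of the underside, 12 mm above the table. The four pads are 60 mm apart in a row, in shuffled order; y runs along the row and points to the rack's white end block.
- seat_green: Fixed black pad of the grey storage rack, where the green cell stands at the start (18 mm above the table); small green mark at its -x edge. 50 x 48 x 6 mm, origin: centre of the underside, 12 mm above the table. The four pads are 60 mm apart in a row, in shuffled order; y runs along the row and points to the rack's white end block.
- seat_blue: Fixed black pad of the grey storage rack, where the blue cell stands at the start (18 mm above the table); small blue mark at its -x edge. 50 x 48 x 6 mm, origin: centre of the underside, 12 mm above the table. The four pads are 60 mm apart in a row, in shuffled order; y runs along the row and points to the rack's white end block.
- seat_magenta: Fixed black pad of the grey storage rack, where the magenta cell stands at the start (18 mm above the table); small magenta mark at its -x edge. 50 x 48 x 6 mm, origin: centre of the underside, 12 mm above the table. The four pads are 60 mm apart in a row, in shuffled order; y runs along the row and points to the rack's white end block.
- rail: Fixed aluminium rail, 48 x 320 x 14 mm, on the table along its own y; origin: centre of the underside. Four flat black saddles (52 x 48 mm, white outlines) on it at x = 0, y = 90, 30, -30, -90 mm, tops 22 mm above the table. End stops at y = 138 and -138 mm rise to 43 mm; which end is yellow, and whether rack or rail is nearer the robot, changes between starts.
- yellow_stop: Fixed yellow end stop at one end of the rail, 44 x 18 x 26 mm, origin at the centre of its underside (14 mm above the table): marks the end to count from; the saddles' centres are 48, 108, 168 and 228 mm from it. A black one like it is at the other end.

How it is judged:
By the outcome, as a careful person would: the job done as asked, in the order asked, and still so for the second after the job is handed in, with the robot touching nothing.
It also fails if it takes over 99 s, if anything falls off the work surface, if the arm or the gripper's body presses on something with over 40 N, if the wrist force passes 120 N, or if a joint passes its speed limit or range.

ROBOT

A 7-joint arm with a two-finger parallel gripper is mounted at the origin on the work surface. World frame = base frame: x ahead of the robot, y to its left, z up, the work surface at z = 0. Lengths are in mm, angles in rad, forces in N, time in s.
With the tool pointing down it reaches from about 425 to 975 mm from the base axis. Payload 16.7 kg.
Tool frame: the origin (TCP) lies midway between the tips of the shut fingers; the grasp point (between the pads) lies 19 mm behind it (ctrl.grip_depth is the distance from the TCP to the grasp point, in mm); z points along the fingers, y is the direction in which the jaws open and shut (so a half turn about z gives the same grasp; the last joint's range is limited). The gripper opens to 85 mm and grips with 20 to 120 N. Pads are 22 mm wide; open, the fingers measure 114 mm over their backs; the gripper's body (76 mm by 85 mm) begins 54 mm behind the grasp point. The pads swing forward as they close: fully open they stand 13 mm farther back than shut.
Start: joints at [-1.337, 0.426, 0.074, 1.606, -0.034, 1.111, -0.067], TCP at [252.753, 625.853, 231.302] pointing down, gripper open.
Joint ranges: [-2.85, 2.85], [-0.5, 2.14], [-1.23, 1.37], [0.21, 2.46], [-1.02, 4.16], [0.16, 2.05], [-2.73, 2.73]. Speed limits (rad/s): [1.89, 1.89, 2.39, 2.39, 3.01, 3.01, 3.01].

INTERFACE

Orientations are given as a rotation vector (axis times angle).
In Python, from bench import ctrl gives the robot as it stands. The module is installed in compiled form; this text tells all that it offers.
- The arm moves only by the tool drive_tool, never from a script. Its argument "targets" is a list of rows, each a list of 3 entries, a list of its own where there are three numbers: the closure, from -1 (fully open) to 1 (shut), then the shift along the tool's x, y, z in mm, then the turn about the tool's z in rad. In form: [[grip, [tx, ty, tz], spin], ...]. A call has 1 to 5 rows; each row shifts and turns the pose as measured when the row begins, along the tool's axes as they then stand; what a row does not reach is not made up. A row lasts 1/12 s, in which the tool goes at most 41.7 mm and 7.16 degrees, less where a joint would pass 70% of its speed; a pose out of reach is approached as far as the arm can. A call is refused whole if a number of a shift passes 41.7 or a number of a turn 0.125, either way. A call with a gripper value outside its range is refused whole. The fingers move at their own pace and stop on an object; "grip_force" is the grip in N (left out, the last holds). Time passes only in rows, so rows that do not move let the fingers close. It gives the time, the measured TCP pose, the force and the opening at its end, in the units of the state.
- ctrl.read_state(): the state, without advancing time (a new reading comes with each control period).
- ctrl.get_image(name): name is "scene" or "top" or "wrist"; returns (picture, depth): 384x512x3 uint8, red, green, blue; 384x512 float32, mm along the optical axis (not along the pixel's ray), 0 where there is no reading.
- ctrl.camera_info(name): a dict with "camera_matrix" (3x3 intrinsics, pixels), "R" (3x3) and "t" (3): a world point X has camera coordinates R X + t. Camera axes: x right, y down, z forward; pixel columns grow to the right and rows downward; lengths in mm; the calibration is good to about 2 mm. A picture is of the moment at which its call begins: read the wrist's pose just before it. camera_info takes no time and is no camera call; for the wrist camera it gives the pose at the moment of the call.
- ctrl.sign_off(): hands the job in, once; it reports no verdict.
The state is a dict: "clock": time; "q": joint angles; "joint_velocities": joint speeds; "joint_torque": joint torques, N m; "ee_pos": TCP position; "ee_rot": TCP orientation; "force": force on the tool from outside, world axes, zero at the start; "ft_torque": the same for the moment, N m; "gripper_width": opening from 0.0 (shut) to 1.0 (fully open).
Only numpy, scipy, OpenCV 4.12 (cv2) and the standard library are available. Lean on these libraries where they do the work, as an engineer would, in place of code of your own. Each camera call takes 0.05 s, during which the arm holds its last target.

## Working session

There is one attempt and no reset: what is moved stays moved. The work goes in short steps, Python scripts to look and compute and a tool call to move; the robot and the scene stay as the last step left them, time stands still between calls to the robot, and variables do not carry over. Pictures are saved under pics/ and viewed, and the job is handed in when it is done.

Besides the shell and the picture viewer there is one more tool, called after ">>>" in YAML: its name, and indented under it one key for each argument. drive_tool: Moves the arm, as the interface text tells. Its arguments: {"type":"object","properties":{"targets":{"type":"array","items":{"type":"array"}},"grip_force":{"type":"number"}},"required":["targets"]}

```bash
mkdir -p pics; python3 - <<'E'
from bench import ctrl
import cv2,numpy as np
s=ctrl.read_state()
for k in ("clock","ee_pos","ee_rot","gripper_width","force"): print(k,s[k])
print(ctrl.grip_depth)
for n in ("top","scene"):
    p,d=ctrl.get_image(n)
    np.savez(f"{n}0.npz",p=p,d=d)
    cv2.imwrite(f"pics/{n}0.png",p[:,:,::-1])
    i=ctrl.camera_info(n);print(n,i)
E
```

```text
clock 0.0
ee_pos [252.62896925 625.49681387 230.59636962]
ee_rot [-5.99261655e-01 -3.08373675e+00  2.04203639e-03]
gripper_width 1.001591347222839
force [-0.68231578  0.37321826 -0.45046368]
18.700000000000003
top {'camera_matrix': array([[482.76087074,   0.        , 256.11112224],
       [  0.        , 482.76087074, 197.19137946],
       [  0.        ,   0.        ,   1.        ]]), 'R': array([[ 0.19049648, -0.98168097, -0.00368168],
       [-0.95939949, -0.18537549, -0.21257596],
       [ 0.20799929,  0.04402718, -0.97713761]]), 't': array([-108.90887657,  551.5336059 ,  630.40495846])}
scene {'camera_matrix': array([[353.48546573,   0.        , 249.76590646],
       [  0.        , 353.48546573, 197.29979995],
       [  0.        ,   0.        ,   1.        ]]), 'R': array([[ 0.10326144,  0.9946531 , -0.00151159],
       [ 0.47275785, -0.05041705, -0.87974891],
       [-0.87512119,  0.09012952, -0.47543619]]), 't': array([ -33.22440654, -201.50024801, 1164.19453793])}
```

View pics/top0.png

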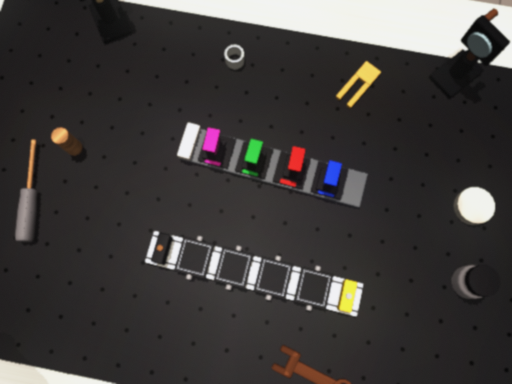

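View pics/scene0.png

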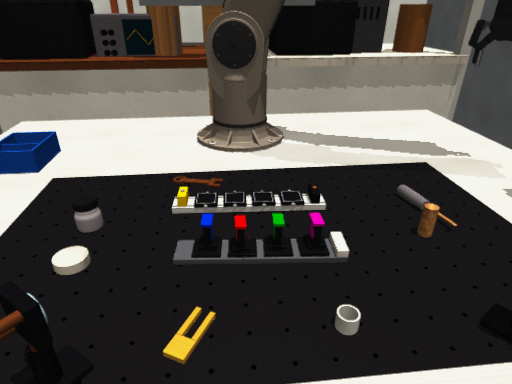

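The top view shows the rack on the far side, with its white end at (188,140), then magenta, green, red and blue. The rail is nearer, with its yellow stop at (349,296) and saddles at about (314,288), (274,277), (235,267) and (194,257). So the order from yellow is magenta, green, red, blue. Next I'll measure.

```bash
cat > h.py <<'E'
from bench import ctrl
import cv2,numpy as np
from scipy.spatial.transform import Rotation as Rn
def world(p,d,i):
    K,R,t=i["camera_matrix"],np.array(i["R"]),np.array(i["t"])
    v,u=np.mgrid[:p.shape[0],:p.shape[1]]
    c=np.stack([(u-K[0,2])/K[0,0]*d,(v-K[1,2])/K[1,1]*d,d],-1)
    return (c-t)@R
def plane(uv,z,i):
    K,R,t=i["camera_matrix"],np.array(i["R"]),np.array(i["t"])
    uv=np.atleast_2d(uv).astype(float)
    r=np.c_[(uv-[K[0,2],K[1,2]])/[K[0,0],K[1,1]],np.ones(len(uv))]@R
    o=-R.T@t
    return (o+r*((z-o[2])/r[:,2])[:,None])[:,:2]
def masks(p):
    h=cv2.cvtColor(p,cv2.COLOR_RGB2HSV).astype(int);H,S,V=h[...,0],h[...,1],h[...,2]
    ok=(S>150)&(V>70)
    return dict(magenta=ok&(H>140)&(H<165),green=ok&(H>50)&(H<75),red=ok&((H<6)|(H>174)),blue=ok&(H>110)&(H<130),yellow=ok&(H>22)&(H<35))
def rectof(xy):
    (c,(w,h),a)=cv2.minAreaRect(xy.astype(np.float32))
    if w<h: w,h,a=h,w,a+90
    a=(a+90)%180-90
    return np.round(c,1),round(w,1),round(h,1),round(a,1)  # a = long axis direction, deg
E
python3 - <<'E'
from h import *
for n in("top",):
    f=np.load(n+"0.npz");p,d=f["p"],f["d"];i=ctrl.camera_info(n);W=world(p,d,i)
    print("table z",np.median(W[320:370,100:250,2]))
    for k,m in masks(p).items():
        m=m&(d>0)
        zz=W[...,2][m]; top=np.percentile(zz,80)
        mm=m&(W[...,2]>top-3)
        if k=="yellow": mm[:250]=False
        ii=np.argwhere(mm)[:,::-1]
        print(k,m.sum(),mm.sum(),round(top,1),"3d",rectof(W[mm][:,:2]),"plane",rectof(plane(ii,70 if k!="yellow" else 40,i)))
p=np.load("top0.npz")["p"]
cv2.imwrite("pics/topz.png",cv2.resize(p[115:325,140:375,::-1],None,fx=3,fy=2.8*3/2.8,interpolation=cv2.INTER_CUBIC)[:600])
E
```

```text
table z 0.9355720488117523
magenta 400 277 71.0 3d (array([631.1,  77.4]), 35.0, 18.4, -0.6) plane (array([630.8,  77.2]), 34.4, 17.9, -1.5)
green 374 284 71.0 3d (array([625.7,  13.8]), 34.3, 17.9, -5.0) plane (array([625.5,  14. ]), 34.6, 17.9, -4.8)
red 441 279 70.8 3d (array([626.4, -48.7]), 34.1, 17.7, -1.7) plane (array([626. , -48.7]), 34.2, 17.7, -1.8)
blue 413 292 70.8 3d (array([ 615.4, -102.8]), 34.8, 18.0, -4.8) plane (array([ 614.8, -102.7]), 34.6, 17.9, -4.3)
yellow 693 306 40.3 3d (array([ 451.8, -154.4]), 43.4, 16.4, -2.6) plane (array([ 451.8, -154.3]), 43.2, 16.6, -2.6)
```

View pics/topz.png

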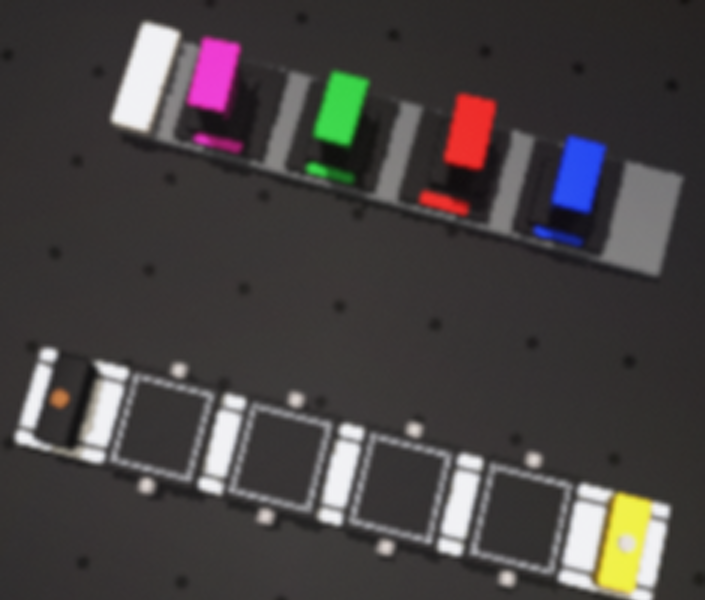

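```bash
cat >> h.py <<'E'
def saddles(p,i,seeds,z=22,th=75,sc=3):
    g=cv2.cvtColor(p,cv2.COLOR_RGB2GRAY)
    G=cv2.resize(g,None,fx=sc,fy=sc,interpolation=cv2.INTER_CUBIC)
    b=(cv2.morphologyEx(G,cv2.MORPH_CLOSE,np.ones((7,7)))<th).astype(np.uint8)
    n,l,st,ce=cv2.connectedComponentsWithStats(b,connectivity=4)
    out=[]
    for s in seeds:
        k=l[int(s[1]*sc),int(s[0]*sc)]
        if k==0: out.append(None);continue
        ii=np.argwhere(l==k)[:,::-1]; uv=(ii+.5)/sc-.5
        out.append((st[k,4],)+rectof(plane(uv,z,i)))
    return out
E
python3 - <<'E'
from h import *
f=np.load("top0.npz");p,d=f["p"],f["d"];i=ctrl.camera_info("top");W=world(p,d,i)
g=cv2.cvtColor(p,cv2.COLOR_RGB2GRAY)
print(g[267,200:275])
for th in(60,75,90):
  for o in saddles(p,i,[(314,288),(274,277),(235,267),(194,257)],th=th): print(th,o)
# rack: pads' marks, strips at pad height 18
m=masks(p)
for k in("magenta","green","red","blue"):
    mm=m[k]&(W[...,2]<25)&(d>0); print(k,mm.sum(),rectof(plane(np.argwhere(mm)[:,::-1],18,i)))
# white end block
mm=(g>150)&(d>0); mm[:,205:]=0; mm[:110]=0; mm[165:]=0
print("white",mm.sum(),np.median(W[mm][:,2]),rectof(W[mm][:,:2]))
E
```

```text
[ 53  53  62  93 115 101  67  63 121 197 234 241 242 241 241 237 205 120
  84 125 137  90  58  55  54  54  54  55  54  53  53  53  54  54  53  54
  53  54  54  54  54  53  54  53  57  80 122 131  85  82 157 221 237 241
 242 241 241 238 213 135  81 103 124 102  66  54  53  53  52  53  52  52
  53  52  52]
60 (np.int32(5095), array([ 454.6, -107.2]), 36.6, 32.7, -3.5)
60 (np.int32(4909), array([457.8, -47.3]), 36.3, 32.0, -3.5)
60 (np.int32(4758), array([461.4,  12.8]), 36.0, 31.7, -3.1)
60 (np.int32(4744), array([464.8,  72.8]), 36.3, 31.9, -3.0)
75 (np.int32(5479), array([ 454.6, -107.2]), 37.8, 34.1, -3.4)
75 (np.int32(5337), array([457.8, -47.4]), 37.7, 33.6, -3.3)
75 (np.int32(5243), array([461.4,  12.7]), 37.7, 33.5, -3.1)
75 (np.int32(5183), array([464.7,  72.9]), 37.7, 33.7, -3.1)
90 (np.int32(5787), array([ 454.6, -107.2]), 38.7, 35.1, -3.2)
90 (np.int32(5628), array([457.8, -47.3]), 38.7, 34.6, -3.1)
90 (np.int32(5539), array([461.3,  12.8]), 38.6, 34.6, -3.4)
90 (np.int32(5488), array([464.6,  72.8]), 38.7, 34.7, -3.1)
magenta 95 (array([637.2,  84.8]), 63.0, 26.6, 15.2)
green 74 (array([632.6,  19.1]), 57.5, 23.8, 4.5)
red 127 (array([630.6, -46.7]), 64.6, 26.0, -7.9)
blue 86 (array([ 622.1, -105.3]), 57.0, 24.2, -6.7)
white 677 26.475978357914453 (array([617.5, 232.6]), 263.4, 67.1, -77.6)
```

```bash
cat > g.py <<'E'
import sys
from h import *
def state():
    s=ctrl.read_state();M=Rn.from_rotvec(s["ee_rot"]).as_matrix()
    p=np.array(s["ee_pos"]);a=np.degrees(np.arctan2(M[1,1],M[0,1]))
    print("t %.2f pos"%s["clock"],p.round(1),"yang %.2f tilt %.2f"%(a,np.degrees(np.arccos(-M[2,2]))),"w %.3f F"%s["gripper_width"],np.round(s["force"],1))
    return p,M,a
def go(x,y,z,ang,step=38,n=0):
    p,M,a=state()
    D=np.array([x,y,z])-p
    da=(ang-a+90)%180-90
    th=-np.radians(da)
    N=max(n,int(np.ceil(max(np.abs(D).max()/step,np.linalg.norm(D)/41,abs(th)/.12,1))))
    print("total D",D.round(1),"spin %.3f"%th,"rows",N)
    for k in range(N):
        c=Rn.from_rotvec([0,0,th*k/N]).as_matrix()
        print([round(v,1) for v in (M@c).T@(D/N)],round(th/N,4))
if __name__=="__main__": go(*map(float,sys.argv[1:5]),**{k:float(v) if k=="step" else int(v) for k,v in (q.split("=") for q in sys.argv[5:])})
E
python3 g.py 620 77 170 -1.1; python3 -c "
from bench import ctrl;print(ctrl.read_state()['q'])"
```

```text
t 0.10 pos [252.6 625.5 230.7] yang 68.01 tilt 0.07 w 0.999 F [-0.2  0.   0.9]
total D [ 367.4 -548.5  -60.7] spin 1.206 rows 17
[np.float64(-32.1), np.float64(-21.8), np.float64(3.6)] 0.071
[np.float64(-33.6), np.float64(-19.5), np.float64(3.6)] 0.071
[np.float64(-34.9), np.float64(-17.1), np.float64(3.6)] 0.071
[np.float64(-36.0), np.float64(-14.5), np.float64(3.6)] 0.071
[np.float64(-36.9), np.float64(-12.0), np.float64(3.6)] 0.071
[np.float64(-37.7), np.float64(-9.3), np.float64(3.6)] 0.071
[np.float64(-38.3), np.float64(-6.6), np.float64(3.6)] 0.071
[np.float64(-38.6), np.float64(-3.9), np.float64(3.6)] 0.071
[np.float64(-38.8), np.float64(-1.1), np.float64(3.6)] 0.071
[np.float64(-38.8), np.float64(1.6), np.float64(3.6)] 0.071
[np.float64(-38.6), np.float64(4.4), np.float64(3.6)] 0.071
[np.float64(-38.2), np.float64(7.1), np.float64(3.6)] 0.071
[np.float64(-37.6), np.float64(9.8), np.float64(3.6)] 0.071
[np.float64(-36.8), np.float64(12.4), np.float64(3.6)] 0.071
[np.float64(-35.8), np.float64(15.0), np.float64(3.6)] 0.071
[np.float64(-34.7), np.float64(17.5), np.float64(3.6)] 0.071
[np.float64(-33.3), np.float64(19.9), np.float64(3.6)] 0.071
[-1.33648959  0.42669511  0.07385362  1.60654986 -0.03409571  1.11081207
 -0.06709854]
```

>>> drive_tool:
  targets:
    - [-1,[-32,-22,3.6],0.07]
    - [-1,[-34,-19,3.6],0.07]
    - [-1,[-35,-17,3.6],0.07]
    - [-1,[-36,-14,3.6],0.07]
    - [-1,[-37,-12,3.6],0.07]

```text
clock: 0.52
ee_pos: [357.3, 466.3, 209.4]
ee_rot: [-1.122, -2.93, 0.003]
force: [1.1, 1.1, 0.5]
gripper_width: 1.002
```

>>> drive_tool:
  targets:
    - [-1,[-38,-9,3.6],0.07]
    - [-1,[-38,-6,3.6],0.07]
    - [-1,[-38,-4,3.6],0.07]
    - [-1,[-38,-1,3.6],0.07]
    - [-1,[-38,2,3.6],0.07]

```text
clock: 0.93
ee_pos: [468.2, 298.4, 189.6]
ee_rot: [-1.639, -2.676, 0.006]
force: [0.8, 0.7, -0.1]
gripper_width: 1.002
```

```bash
python3 g.py 620 77 170 -1.1
```

```text
t 0.93 pos [468.2 298.4 189.6] yang 27.03 tilt 0.32 w 1.002 F [ 0.8  0.7 -0.1]
total D [ 151.8 -221.4  -19.6] spin 0.491 rows 7
[np.float64(-38.0), np.float64(5.0), np.float64(2.7)] 0.0701
[np.float64(-37.6), np.float64(7.6), np.float64(2.7)] 0.0701
[np.float64(-37.0), np.float64(10.2), np.float64(2.7)] 0.0701
[np.float64(-36.2), np.float64(12.8), np.float64(2.7)] 0.0701
[np.float64(-35.2), np.float64(15.3), np.float64(2.7)] 0.0701
[np.float64(-34.0), np.float64(17.7), np.float64(2.7)] 0.0701
[np.float64(-32.7), np.float64(20.1), np.float64(2.7)] 0.0701
```

>>> drive_tool:
  targets:
    - [-1,[-38,5,2.7],0.07]
    - [-1,[-37.5,7.5,2.7],0.07]
    - [-1,[-37,10,2.7],0.07]
    - [-1,[-36,13,2.7],0.07]
    - [-1,[-35,15,2.7],0.07]

```text
clock: 1.35
ee_pos: [578.0, 130.8, 174.7]
ee_rot: [-2.099, -2.332, 0.007]
force: [0.4, 0.5, -0.2]
gripper_width: 1.002
```

>>> drive_tool:
  targets:
    - [-1,[-34,18,2.7],0.07]
    - [-1,[-33,20,2.7],0.07]
    - [-1,[0,0,0],0]

```text
clock: 1.6
ee_pos: [624.1, 55.1, 168.2]
ee_rot: [-2.28, -2.16, 0.011]
force: [-1.7, -1.1, -0.2]
gripper_width: 0.999
```

```bash
python3 - <<'E'
from g import *
state()
i=ctrl.camera_info("wrist")
p,d=ctrl.get_image("wrist"); np.savez("w0.npz",p=p,d=d,**i)
cv2.imwrite("pics/w0.png",p[:,:,::-1])
W=world(p,d,i)
for k,m in masks(p).items():
    m=m&(d>0)&(W[...,2]>66)
    if m.sum()>30: print(k,m.sum(),np.median(W[...,2][m]).round(1),rectof(W[m][:,:2]),rectof(plane(np.argwhere(m)[:,::-1],70,i)))
E
python3 g.py 630.9 77.3 100 -1.1
```

```text
t 1.60 pos [624.1  55.1 168.2] yang -3.09 tilt 0.40 w 0.999 F [-1.7 -1.1 -0.2]
magenta 986 69.7 (array([633.4,  78.1]), 33.5, 18.4, -2.2) (array([633.4,  78.8]), 33.2, 18.3, -3.0)
green 819 69.6 (array([628.2,  15.1]), 33.5, 18.5, -5.3) (array([628.2,  16.1]), 33.5, 19.5, -5.0)
red 699 69.6 (array([628.3, -47.7]), 33.6, 18.7, -0.9) (array([628.5, -46.2]), 33.5, 19.9, -2.8)
blue 110 68.4 (array([616.1, -14.5]), 160.7, 29.4, -89.4) (array([617.5, -91.7]), 30.1, 5.7, -2.7)
t 1.65 pos [622.8  58.  167.9] yang -2.83 tilt 0.43 w 1.000 F [-0.2  0.1 -0.1]
total D [  8.1  19.3 -67.9] spin -0.030 rows 2
[np.float64(9.9), np.float64(3.8), np.float64(33.9)] -0.0151
[np.float64(9.9), np.float64(3.9), np.float64(33.9)] -0.0151
```

View pics/w0.png

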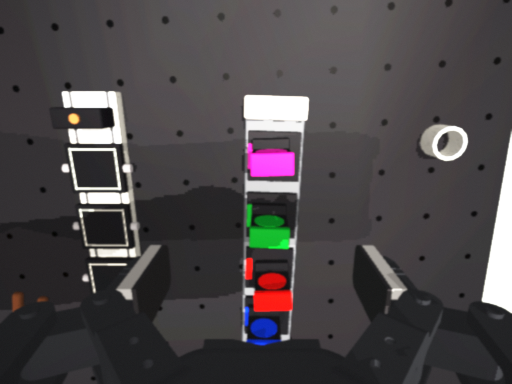

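The wrist view shows the magenta strip at (272,164) and the rest of the row below it, with the rail saddles at left. The arm was still settling, so I'll move above magenta and measure again once it is still.

>>> drive_tool:
  targets:
    - [-1,[10,4,15],-0.015]
    - [-1,[10,4,15],-0.015]
    - [-1,[0,0,0],0]
    - [-1,[0,0,0],0]
    - [-1,[0,0,0],0]

```text
clock: 2.07
ee_pos: [630.6, 79.6, 135.2]
ee_rot: [-2.236, -2.2, 0.014]
force: [-0.2, -0.4, 0.8]
gripper_width: 1.001
```

```bash
cat > look.py <<'E'
from g import *
import sys
# usage: look.py tag ; wrist picture, strips (near top surface) pose
state()
i=ctrl.camera_info("wrist")
p,d=ctrl.get_image("wrist")
cv2.imwrite(f"pics/{sys.argv[1]}.png",p[:,:,::-1])
W=world(p,d,i)
for k,m in masks(p).items():
    m=m&(d>0)&(W[...,2]>66)
    m=cv2.morphologyEx(m.astype(np.uint8),cv2.MORPH_OPEN,np.ones((3,3)))>0
    if m.sum()>30: print(k,m.sum(),np.median(W[...,2][m]).round(1),rectof(W[m][:,:2]))
E
python3 look.py w1;python3 g.py 630.9 77.3 100 -1.1
```

```text
t 2.07 pos [630.6  79.6 135.2] yang -0.94 tilt 0.58 w 1.001 F [-0.2 -0.4  0.8]
magenta 1178 69.7 (array([633.7,  78.4]), 33.6, 18.3, -2.6)
green 968 69.6 (array([628.3,  15. ]), 33.9, 19.2, -5.2)
red 45 68.6 (array([631.5,  25. ]), 130.3, 9.9, 86.9)
t 2.12 pos [630.7  79.5 135.5] yang -0.95 tilt 0.55 w 1.000 F [-0.3  0.   0.4]
total D [  0.2  -2.2 -35.5] spin 0.003 rows 1
[np.float64(-2.0), np.float64(0.6), np.float64(35.5)] 0.0026
```

>>> drive_tool:
  targets:
    - [-1,[-1.5,1.5,30],0.01]
    - [-1,[0,0,30],0]
    - [-1,[0,0,20],0]
    - [-1,[0,0,20],0]
    - [-1,[0,0,0],0]

```text
clock: 2.53
ee_pos: [633.6, 79.2, 37.1]
ee_rot: [-2.249, -2.193, 0.002]
force: [-1.7, -0.7, 0.1]
gripper_width: 1.003
```

```bash
python3 g.py 632.3 77.8 28 -1.8
```

```text
t 2.53 pos [633.6  79.2  37.1] yang -1.45 tilt 0.08 w 1.003 F [-1.7 -0.7  0.1]
total D [-1.3 -1.4 -9.1] spin 0.006 rows 1
[np.float64(-1.4), np.float64(-1.3), np.float64(9.1)] 0.0061
```

>>> drive_tool:
  targets:
    - [-1,[-1.4,-1.3,9],0.006]
    - [-1,[0,0,0],0]
    - [-1,[0,0,0],0]

```text
clock: 2.78
ee_pos: [633.0, 77.7, 30.0]
ee_rot: [2.257, 2.185, 0.0]
force: [0.8, -0.3, 1.3]
gripper_width: 1.003
```

```bash
python3 g.py 632.3 77.8 28 -1.8
```

```text
t 2.78 pos [633.   77.7  30. ] yang -1.84 tilt 0.02 w 1.003 F [ 0.8 -0.3  1.3]
total D [-0.7  0.1 -2. ] spin -0.001 rows 1
[np.float64(0.1), np.float64(-0.7), np.float64(2.0)] -0.0006
```

>>> drive_tool:
  targets:
    - [1,[0,-0.5,1.5],0]
    - [1,[0,0,0],0]
    - [1,[0,0,0],0]
    - [1,[0,0,0],0]
    - [1,[0,0,0],0]
  grip_force: 40

```text
clock: 3.2
ee_pos: [634.5, 78.2, 32.5]
ee_rot: [2.255, 2.184, 0.008]
force: [-0.1, -0.9, -0.3]
gripper_width: 0.394
```

>>> drive_tool:
  targets:
    - [1,[0,0,0],0]
    - [1,[0,0,0],0]
    - [1,[0,0,0],0]

```text
clock: 3.45
ee_pos: [634.6, 78.3, 32.8]
ee_rot: [2.255, 2.184, 0.009]
force: [-0.9, -0.2, -0.9]
gripper_width: 0.396
```

```bash
cat > top.py <<'E'
from g import *
import sys
state()
p,d=ctrl.get_image("top");i=ctrl.camera_info("top")
cv2.imwrite(f"pics/{sys.argv[1]}.png",p[:,:,::-1]); np.savez(f"{sys.argv[1]}.npz",p=p,d=d)
W=world(p,d,i)
for k,m in masks(p).items():
    if k=="yellow": continue
    m=m&(d>0)&(W[...,2]>55)
    if m.sum()<30: print(k,"hidden",m.sum());continue
    t=np.percentile(W[...,2][m],80); m&=W[...,2]>t-3
    print(k,m.sum(),t.round(1),rectof(W[m][:,:2]),rectof(plane(np.argwhere(m)[:,::-1],t,i)))
E
python3 top.py t1
```

```text
t 3.45 pos [634.6  78.3  32.8] yang -1.82 tilt 0.35 w 0.396 F [-0.9 -0.2 -0.9]
magenta hidden 0
green 259 71.1 (array([626. ,  14.2]), 33.2, 17.5, -6.1) (array([625.9,  14.1]), 33.4, 17.4, -6.5)
red 279 71.2 (array([625.9, -48.8]), 34.5, 17.7, -1.1) (array([625.5, -48.8]), 34.4, 17.6, -1.0)
blue 291 71.0 (array([ 615.2, -102.7]), 34.8, 17.9, -4.4) (array([ 614.5, -102.6]), 34.4, 17.8, -4.3)
```

View pics/t1.png

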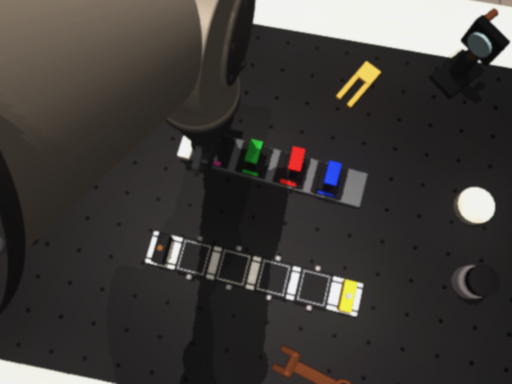

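>>> drive_tool:
  targets:
    - [1,[0,0,-20],0]
    - [1,[0,0,-30],0]
    - [1,[0,0,-30],0]
    - [1,[0,0,0],0]
    - [1,[0,0,0],0]

```text
clock: 3.92
ee_pos: [632.7, 77.7, 113.9]
ee_rot: [2.256, 2.185, 0.002]
force: [0.4, 1.1, -1.3]
gripper_width: 0.392
```

```bash
python3 look.py w2; python3 g.py 457 -106 110 -3.2
```

```text
t 3.92 pos [632.7  77.7 113.9] yang -1.84 tilt 0.09 w 0.392 F [ 0.4  1.1 -1.3]
magenta 5522 150.9 (array([632.9,  77.8]), 34.1, 19.6, -2.6)
t 3.97 pos [633.1  77.6 114.1] yang -1.85 tilt 0.14 w 0.397 F [ 0. -0.  0.]
total D [-176.1 -183.6   -4.1] spin 0.024 rows 7
[np.float64(-27.0), np.float64(-24.3), np.float64(0.5)] 0.0034
[np.float64(-27.1), np.float64(-24.2), np.float64(0.5)] 0.0034
[np.float64(-27.2), np.float64(-24.1), np.float64(0.5)] 0.0034
[np.float64(-27.3), np.float64(-24.0), np.float64(0.5)] 0.0034
[np.float64(-27.3), np.float64(-23.9), np.float64(0.5)] 0.0034
[np.float64(-27.4), np.float64(-23.8), np.float64(0.5)] 0.0034
[np.float64(-27.5), np.float64(-23.7), np.float64(0.5)] 0.0034
```

View pics/w2.png

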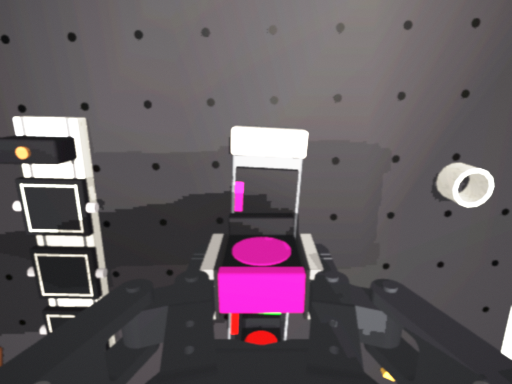

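The view shows magenta held at (262,290), centred on the TCP to within 0.2 mm, with its underside 15.2 mm below the TCP. The wrist camera agrees with the grip and the top camera reads about −2.5 mm in x. I'll measure the saddles with the wrist camera.

>>> drive_tool:
  targets:
    - [1,[-27,-24,0],0.003]
    - [1,[-27,-24,0],0.003]
    - [1,[-27,-24,0],0.003]
    - [1,[-27,-24,0],0.003]
    - [1,[-27,-24,0],0.003]

```text
clock: 4.38
ee_pos: [506.6, -50.2, 108.8]
ee_rot: [2.261, 2.18, 0.001]
force: [0.9, -1.3, -0.7]
gripper_width: 0.392
```

>>> drive_tool:
  targets:
    - [1,[-27,-23,0],0.003]
    - [1,[-22,-20,0],0.003]
    - [1,[0,0,0],0]
    - [1,[0,0,0],0]
    - [1,[0,0,0],0]

```text
clock: 4.8
ee_pos: [450.9, -104.8, 105.2]
ee_rot: [-2.275, -2.161, 0.007]
force: [0.6, -0.6, -1.7]
gripper_width: 0.393
```

```bash
python3 look.py w3; python3 g.py 457 -106 110 -3.2
```

```text
t 4.80 pos [ 450.9 -104.8  105.2] yang -2.95 tilt 0.36 w 0.393 F [ 0.6 -0.6 -1.7]
magenta 5248 142.4 (array([ 451.4, -104.6]), 33.8, 19.2, -1.9)
blue 147 68.5 (array([ 601. , -100.4]), 17.4, 3.2, 88.4)
t 4.85 pos [ 451.2 -104.5  105.2] yang -2.91 tilt 0.36 w 0.392 F [-0.1 -0.3 -1.6]
total D [ 5.8 -1.5  4.8] spin 0.005 rows 1
[np.float64(-1.2), np.float64(5.8), np.float64(-4.8)] 0.005
```

View pics/w3.png

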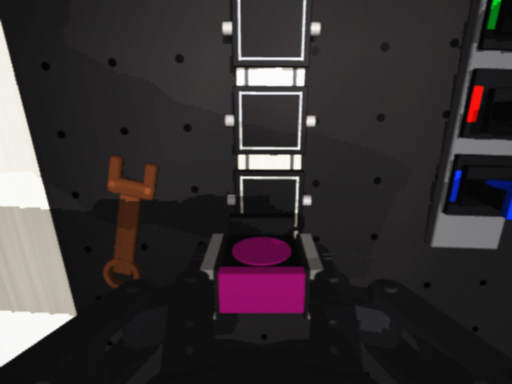

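```bash
python3 - <<'E'
from g import *
state()
i=ctrl.camera_info("wrist");p,d=ctrl.get_image("wrist");np.savez("w4.npz",p=p,d=d)
W=world(p,d,i)
g=cv2.cvtColor(p,cv2.COLOR_RGB2GRAY)
print(g[120,230:315])
print("z",W[120,270],W[200,270],W[30,270])
for th in(70,90,110):
    for o in saddles(p,i,[(271,28),(270,120)],th=th): print(th,o)
# outline corners of saddle at (270,120)
E
```

```text
t 4.85 pos [ 451.2 -104.5  105.2] yang -2.91 tilt 0.36 w 0.392 F [-0.1 -0.3 -1.6]
[229 227 201 129  55  40  45  59 125 209 228 139  53  45  47  44  46  44
  45  46  46  47  45  46  47  46  47  46  46  46  47  47  47  46  47  47
  47  47  46  48  47  48  47  48  47  49  49  49  48  49  49  48  50  49
  49  50  50  50  48  49  50  50  50  50  50  50  53  88 180 229 182  90
  53  51  53  88 173 232 240 241 240 240 240 237 212]
z [459.96515129 -46.13293411  21.2966714 ] [ 457.44796832 -105.10455975   22.99035831] [462.40485013  11.56313486  20.80778039]
70 (np.int32(30542), array([462.7,  12. ]), 39.1, 33.6, -3.0)
70 (np.int32(25074), array([459.4, -47.1]), 38.9, 35.1, -3.4)
90 (np.int32(31118), array([462.7,  11.9]), 39.5, 33.8, -3.0)
90 (np.int32(25690), array([459.4, -47.1]), 39.4, 35.5, -3.3)
110 (np.int32(31530), array([462.7,  11.9]), 39.9, 33.8, -3.0)
110 (np.int32(26148), array([459.4, -47.1]), 39.7, 35.7, -2.9)
```

```bash
python3 g.py 456 -107 60 -3.2 step=25
```

```text
t 4.90 pos [ 451.7 -104.1  105.3] yang -2.86 tilt 0.34 w 0.391 F [ 0.6 -0.2 -1.7]
total D [  4.3  -2.9 -45.3] spin 0.006 rows 2
[np.float64(-1.3), np.float64(2.4), np.float64(22.6)] 0.0029
[np.float64(-1.3), np.float64(2.4), np.float64(22.6)] 0.0029
```

>>> drive_tool:
  targets:
    - [1,[-1.3,2,20],0.003]
    - [1,[-1.3,2,20],0.003]
    - [1,[0,0,0],0]
    - [1,[0,0,0],0]
    - [1,[0,0,0],0]

```text
clock: 5.32
ee_pos: [459.1, -103.9, 64.2]
ee_rot: [-2.274, -2.164, 0.007]
force: [-0.4, 1.2, -0.5]
gripper_width: 0.391
```

```bash
python3 g.py 456 -107 42 -3.2
```

```text
t 5.32 pos [ 459.1 -103.9   64.2] yang -2.84 tilt 0.29 w 0.391 F [-0.4  1.2 -0.5]
total D [ -3.1  -3.1 -22.2] spin 0.006 rows 1
[np.float64(-3.2), np.float64(-2.9), np.float64(22.2)] 0.0062
```

>>> drive_tool:
  targets:
    - [1,[-1.6,-1.5,9],0.003]
    - [1,[-1.6,-1.5,9],0.003]
    - [1,[0,0,0],0]
    - [1,[0,0,0],0]
    - [1,[0,0,0],0]

```text
clock: 5.73
ee_pos: [456.9, -106.5, 46.4]
ee_rot: [-2.28, -2.159, 0.004]
force: [-0.5, -0.5, -0.4]
gripper_width: 0.39
```

```bash
python3 look.py w5; python3 g.py 456 -107 40 -3.2
```

```text
t 5.73 pos [ 456.9 -106.5   46.4] yang -3.13 tilt 0.14 w 0.390 F [-0.5 -0.5 -0.4]
magenta 4370 83.7 (array([ 457.3, -106. ]), 34.1, 19.2, -4.0)
t 5.78 pos [ 457.  -106.5   46.5] yang -3.13 tilt 0.13 w 0.391 F [-0.1  0.2 -0.9]
total D [-1.  -0.5 -6.5] spin 0.001 rows 1
[np.float64(-0.6), np.float64(-1.0), np.float64(6.5)] 0.0013
```

>>> drive_tool:
  targets:
    - [1,[-0.6,-1,4],0]
    - [1,[0,0,2],0]
    - [1,[0,0,0],0]
    - [1,[0,0,0],0]

```text
clock: 6.12
ee_pos: [456.3, -107.1, 40.5]
ee_rot: [-2.281, -2.16, 0.002]
force: [0.3, 0.0, -1.7]
gripper_width: 0.395
```

```bash
python3 g.py 456 -107 38 -3.2
```

```text
t 6.12 pos [ 456.3 -107.1   40.5] yang -3.13 tilt 0.06 w 0.395 F [ 0.3  0.  -1.7]
total D [-0.3  0.1 -2.5] spin 0.001 rows 1
[np.float64(0.1), np.float64(-0.3), np.float64(2.5)] 0.0012
```

>>> drive_tool:
  targets:
    - [1,[0,-0.3,2],0]
    - [1,[0,0,1],0]
    - [1,[0,0,0],0]
    - [1,[0,0,0],0]

```text
clock: 6.45
ee_pos: [456.0, -107.1, 37.3]
ee_rot: [-2.281, -2.16, 0.002]
force: [-0.1, 0.8, -0.7]
gripper_width: 0.396
```

>>> drive_tool:
  targets:
    - [1,[0,0,1],0]
    - [1,[0,0,0],0]
    - [1,[0,0,0],0]

```text
clock: 6.7
ee_pos: [456.2, -107.1, 36.3]
ee_rot: [-2.281, -2.16, 0.001]
force: [0.3, 0.3, -0.7]
gripper_width: 0.393
```

>>> drive_tool:
  targets:
    - [1,[0,0,1],0]
    - [1,[0,0,0],0]
    - [1,[0,0,0],0]

```text
clock: 6.95
ee_pos: [456.4, -107.2, 36.6]
ee_rot: [-2.282, -2.159, -0.001]
force: [-0.7, 0.8, -1.3]
gripper_width: 0.396
```

>>> drive_tool:
  targets:
    - [1,[0,0,1],0]
    - [1,[0,0,0],0]
    - [1,[0,0,0],0]

```text
clock: 7.2
ee_pos: [456.6, -107.2, 36.3]
ee_rot: [-2.282, -2.159, -0.002]
force: [0.3, -0.1, -0.6]
gripper_width: 0.392
```

>>> drive_tool:
  targets:
    - [0.1,[0,0,0],0]
    - [0,[0,0,0],0]
    - [-0.2,[0,0,0],0]
    - [-0.5,[0,0,0],0]
    - [-0.7,[0,0,0],0]

```text
clock: 7.62
ee_pos: [456.7, -107.2, 35.9]
ee_rot: [-2.282, -2.159, -0.002]
force: [0.0, 0.5, 0.6]
gripper_width: 0.847
```

>>> drive_tool:
  targets:
    - [-0.8,[0,0,-8],0]
    - [-0.9,[0,0,-25],0]
    - [-1,[0,0,-30],0]
    - [-1,[0,0,-20],0]
    - [-1,[0,0,0],0]

```text
clock: 8.03
ee_pos: [454.9, -108.3, 122.6]
ee_rot: [-2.282, -2.155, 0.005]
force: [1.2, 0.1, 0.3]
gripper_width: 0.999
```

```bash
python3 look.py w6; python3 top.py t2; python3 g.py 629 14.6 120 -5
```

```text
t 8.03 pos [ 454.9 -108.3  122.6] yang -3.28 tilt 0.26 w 0.999 F [1.2 0.1 0.3]
magenta 1376 73.7 (array([ 457. , -106.9]), 33.7, 18.0, -2.9)
blue 839 69.5 (array([ 609.6, -101.1]), 20.1, 18.4, -3.0)
t 8.08 pos [ 454.7 -108.   121.5] yang -3.26 tilt 0.28 w 1.003 F [ 0.4 -0.7  0.3]
magenta hidden 0
green 273 71.1 (array([625.8,  13.9]), 34.5, 18.1, -4.7) (array([625.3,  13.8]), 34.2, 18.0, -4.8)
red 280 71.2 (array([626.1, -48.8]), 34.7, 17.8, -1.9) (array([625.5, -48.7]), 34.3, 17.8, -1.9)
blue 172 71.3 (array([561.9, -77.5]), 152.1, 13.7, -19.9) (array([609.2, -94.6]), 50.6, 14.3, -20.9)
t 8.13 pos [ 454.1 -107.8  120.2] yang -3.23 tilt 0.36 w 1.001 F [ 0.6  0.7 -0.3]
total D [174.9 122.4  -0.2] spin 0.031 rows 6
[np.float64(22.0), np.float64(28.0), np.float64(-0.1)] 0.0051
[np.float64(22.2), np.float64(27.8), np.float64(-0.1)] 0.0051
[np.float64(22.3), np.float64(27.7), np.float64(-0.1)] 0.0051
[np.float64(22.4), np.float64(27.6), np.float64(-0.1)] 0.0051
[np.float64(22.6), np.float64(27.5), np.float64(-0.1)] 0.0051
[np.float64(22.7), np.float64(27.4), np.float64(-0.1)] 0.0051
```

View pics/w6.png

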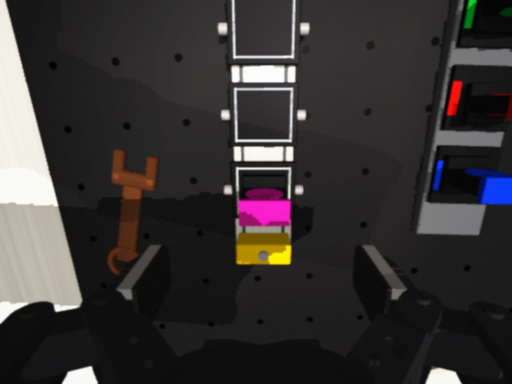

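View pics/t2.png

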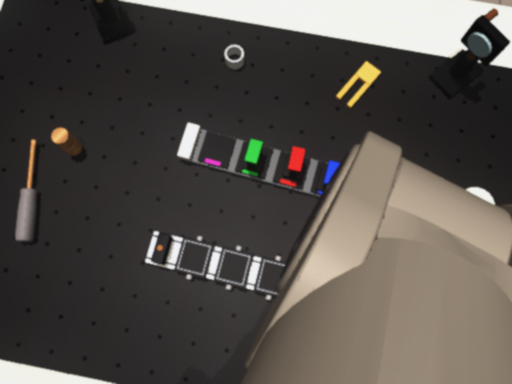

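Magenta stands at wrist (263,211), next to the yellow stop and upright: (457,−106.9), −2.9°. Next is green.

>>> drive_tool:
  targets:
    - [-1,[22,28,0],0.005]
    - [-1,[22,28,0],0.005]
    - [-1,[22,28,0],0.005]
    - [-1,[22,28,0],0.005]
    - [-1,[22,27,0],0.005]

```text
clock: 8.55
ee_pos: [598.2, -8.1, 116.4]
ee_rot: [-2.313, -2.111, 0.012]
force: [-0.1, 0.8, 0.1]
gripper_width: 1.001
```

>>> drive_tool:
  targets:
    - [-1,[12,18,0],0.005]
    - [-1,[6,8,0],0]
    - [-1,[0,0,0],0]
    - [-1,[0,0,0],0]
    - [-1,[0,0,0],0]

```text
clock: 8.97
ee_pos: [627.8, 12.6, 110.1]
ee_rot: [-2.31, -2.109, 0.022]
force: [-0.4, 0.0, -0.2]
gripper_width: 0.998
```

```bash
python3 look.py w7;  python3 g.py 628.4 15 80 -5 step=25
```

```text
t 8.97 pos [627.8  12.6 110.1] yang -5.21 tilt 1.10 w 0.998 F [-0.4  0.  -0.2]
magenta 123 72.0 (array([517.7, -47.7]), 148.7, 8.4, 50.9)
green 1502 69.7 (array([628.,  15.]), 33.7, 18.3, -4.4)
red 1204 69.6 (array([628.3, -47.9]), 33.4, 19.0, -2.4)
t 9.02 pos [627.6  12.2 110.2] yang -5.24 tilt 1.11 w 1.000 F [ 0.  -0.5 -0.2]
total D [  0.8   2.8 -30.2] spin -0.004 rows 2
[np.float64(1.4), np.float64(0.6), np.float64(15.1)] -0.0021
[np.float64(1.4), np.float64(0.6), np.float64(15.1)] -0.0021
```

>>> drive_tool:
  targets:
    - [-1,[1.5,0.5,25],-0.005]
    - [-1,[1,0,25],0]
    - [-1,[0,0,20],0]
    - [-1,[0,0,0],0]
    - [-1,[0,0,0],0]

```text
clock: 9.43
ee_pos: [623.9, 9.8, 41.0]
ee_rot: [-2.313, -2.108, 0.019]
force: [-0.2, -1.0, 0.8]
gripper_width: 0.999
```

```bash
python3 g.py 628.1 15 29 -4.7
```

```text
t 9.43 pos [623.9   9.8  41. ] yang -5.30 tilt 0.98 w 0.999 F [-0.2 -1.   0.8]
total D [  4.2   5.2 -12. ] spin -0.010 rows 1
[np.float64(5.6), np.float64(3.9), np.float64(11.9)] -0.0105
```

>>> drive_tool:
  targets:
    - [-1,[3,2,4],-0.006]
    - [-1,[2.5,2,4],-0.004]
    - [-1,[0,0,3],0]
    - [-1,[0,0,0],0]
    - [-1,[0,0,0],0]

```text
clock: 9.85
ee_pos: [629.8, 14.3, 33.5]
ee_rot: [-2.304, -2.121, 0.012]
force: [0.1, -0.9, -0.0]
gripper_width: 0.997
```

```bash
python3 look.py w8; python3 g.py 628.1 15 29 -4.7
```

```text
t 9.85 pos [629.8  14.3  33.5] yang -4.75 tilt 0.73 w 0.997 F [ 0.1 -0.9 -0. ]
green 3675 69.7 (array([628.3,  15.1]), 34.1, 19.1, -5.7)
t 9.90 pos [629.8  14.3  33.5] yang -4.75 tilt 0.73 w 1.001 F [ 0.7 -0.1 -1.4]
total D [-1.7  0.7 -4.5] spin -0.001 rows 1
[np.float64(0.5), np.float64(-1.7), np.float64(4.6)] -0.0009
```

>>> drive_tool:
  targets:
    - [-1,[0.5,-1.5,2.5],-0.005]
    - [-1,[0,0,2],0]
    - [-1,[0,0,0],0]
    - [1,[0,0,0],0]
    - [1,[0,0,0],0]

```text
clock: 10.32
ee_pos: [628.4, 15.1, 29.2]
ee_rot: [-2.298, -2.128, 0.011]
force: [-0.0, -0.0, 0.9]
gripper_width: 0.75
```

>>> drive_tool:
  targets:
    - [1,[0,0,0],0]
    - [1,[0,0,0],0]
    - [1,[0,0,0],0]
    - [1,[0,0,0],0]

```text
clock: 10.65
ee_pos: [628.5, 15.0, 29.4]
ee_rot: [-2.299, -2.127, 0.011]
force: [0.2, 1.0, -1.7]
gripper_width: 0.396
```

```bash
python3 look.py w9
```

```text
t 10.65 pos [628.5  15.   29.4] yang -4.43 tilt 0.68 w 0.396 F [ 0.2  1.  -1.7]
green 4006 69.9 (array([628.8,  14.9]), 35.3, 20.4, -1.4)
```

>>> drive_tool:
  targets:
    - [1,[0,0,-20],0]
    - [1,[0,0,-30],0]
    - [1,[0,0,-30],0]
    - [1,[0,0,0],0]
    - [1,[0,0,0],0]

```text
clock: 11.12
ee_pos: [627.9, 14.6, 110.6]
ee_rot: [-2.297, -2.126, 0.017]
force: [-0.4, 0.2, -2.0]
gripper_width: 0.392
```

```bash
python3 look.py w10; python3 g.py 461 -47.1 110 -3.2
```

```text
t 11.12 pos [627.9  14.6 110.6] yang -4.45 tilt 0.91 w 0.392 F [-0.4  0.2 -2. ]
green 5595 150.7 (array([628.4,  14.4]), 35.1, 20.9, -1.3)
t 11.17 pos [628.3  14.5 110.8] yang -4.46 tilt 0.87 w 0.394 F [ 0.1  0.2 -0.6]
total D [-167.3  -61.6   -0.8] spin -0.022 rows 5
[np.float64(-14.9), np.float64(-32.4), np.float64(0.7)] -0.0044
[np.float64(-14.7), np.float64(-32.5), np.float64(0.7)] -0.0044
[np.float64(-14.6), np.float64(-32.5), np.float64(0.7)] -0.0044
[np.float64(-14.4), np.float64(-32.6), np.float64(0.7)] -0.0044
[np.float64(-14.3), np.float64(-32.6), np.float64(0.7)] -0.0044
```

View pics/w10.png

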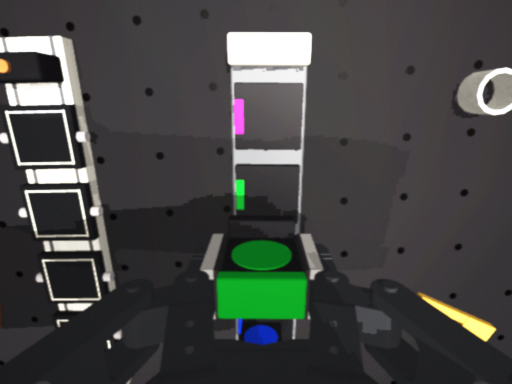

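Green is held square between the pads at (261,295). Moving on to saddle 2.

>>> drive_tool:
  targets:
    - [1,[-15,-32,0],-0.004]
    - [1,[-15,-32,0],-0.004]
    - [1,[-15,-32,0],-0.004]
    - [1,[-14,-32,0],-0.004]
    - [1,[-10,-22,0],-0.004]

```text
clock: 11.58
ee_pos: [470.1, -43.5, 107.9]
ee_rot: [-2.27, -2.155, 0.021]
force: [1.1, -0.6, -0.3]
gripper_width: 0.391
```

>>> drive_tool:
  targets:
    - [1,[-4,-10,0],0]
    - [1,[0,0,0],0]
    - [1,[0,0,0],0]
    - [1,[0,0,0],0]

```text
clock: 11.92
ee_pos: [453.0, -48.8, 105.8]
ee_rot: [-2.27, -2.149, 0.026]
force: [0.3, -0.1, -0.7]
gripper_width: 0.393
```

```bash
cat > sad.py <<'E'
from g import *
import sys
# sad.py u v u v ...: saddle centres seen from the wrist
state();i=ctrl.camera_info("wrist");p,d=ctrl.get_image("wrist")
a=list(map(float,sys.argv[2:]));cv2.imwrite(f"pics/{sys.argv[1]}.png",p[:,:,::-1]);np.savez(sys.argv[1]+".npz",p=p,d=d,**i)
for th in (80,100):
    for o in saddles(p,i,list(zip(a[::2],a[1::2])),th=th): print(th,o)
E
python3 sad.py w11 270 120; python3 g.py 459.4 -47.1 65 -3.2 step=25
```

```text
t 11.92 pos [453.  -48.8 105.8] yang -3.13 tilt 1.33 w 0.393 F [ 0.3 -0.1 -0.7]
80 (np.int32(25821), array([462.7,  12.8]), 39.2, 35.4, -3.2)
100 (np.int32(26246), array([462.8,  12.8]), 39.6, 35.7, -3.3)
t 11.97 pos [453.3 -48.6 105.8] yang -3.12 tilt 1.32 w 0.389 F [ 0.2  0.3 -1.1]
total D [  6.1   1.5 -40.8] spin 0.001 rows 2
[np.float64(1.0), np.float64(3.5), np.float64(20.3)] 0.0007
[np.float64(1.0), np.float64(3.5), np.float64(20.3)] 0.0007
```

View pics/w11.png

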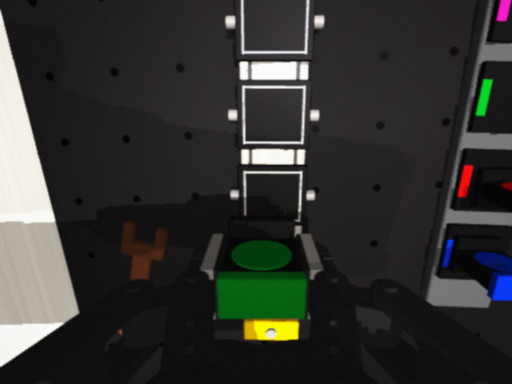

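>>> drive_tool:
  targets:
    - [1,[1,3,20],0]
    - [1,[1,3,20],0]
    - [1,[0,0,0],0]
    - [1,[0,0,0],0]
    - [1,[0,0,0],0]

```text
clock: 12.38
ee_pos: [463.1, -45.8, 64.4]
ee_rot: [-2.269, -2.154, 0.026]
force: [0.2, 0.3, -1.0]
gripper_width: 0.393
```

```bash
python3 g.py 459.2 -47.1 40 -3.2
```

```text
t 12.38 pos [463.1 -45.8  64.4] yang -2.97 tilt 1.23 w 0.393 F [ 0.2  0.3 -1. ]
total D [ -3.9  -1.3 -24.4] spin 0.004 rows 1
[np.float64(-1.4), np.float64(-3.4), np.float64(24.5)] 0.004
```

>>> drive_tool:
  targets:
    - [1,[-0.7,-1.5,12],0.002]
    - [1,[-0.7,-1.5,10],0.002]
    - [1,[0,0,0],0]
    - [1,[0,0,0],0]
    - [1,[0,0,0],0]

```text
clock: 12.8
ee_pos: [461.8, -46.9, 44.6]
ee_rot: [-2.274, -2.151, 0.022]
force: [0.3, -0.5, -1.0]
gripper_width: 0.396
```

```bash
python3 look.py w12; python3 g.py 459.2 -47.1 36 -3.2
```

```text
t 12.80 pos [461.8 -46.9  44.6] yang -3.19 tilt 1.03 w 0.396 F [ 0.3 -0.5 -1. ]
green 4710 85.0 (array([462.4, -47.5]), 34.6, 20.4, -2.7)
t 12.85 pos [461.9 -46.9  44.7] yang -3.18 tilt 1.01 w 0.391 F [ 0.4 -0.3 -0.8]
total D [-2.7 -0.2 -8.7] spin 0.000 rows 1
[np.float64(-0.3), np.float64(-2.6), np.float64(8.8)] 0.0003
```

>>> drive_tool:
  targets:
    - [1,[-0.2,-2,4],0]
    - [1,[0,-0.6,2.5],0]
    - [1,[0,0,0],0]
    - [1,[0,0,0],0]

```text
clock: 13.18
ee_pos: [459.7, -46.8, 38.8]
ee_rot: [-2.275, -2.152, 0.019]
force: [0.5, 0.1, -1.4]
gripper_width: 0.394
```

```bash
python3 look.py w13; python3 g.py 459.2 -47.1 34 -3.2
```

```text
t 13.18 pos [459.7 -46.8  38.8] yang -3.17 tilt 0.90 w 0.394 F [ 0.5  0.1 -1.4]
green 4333 79.3 (array([460.4, -47.3]), 34.8, 19.9, -3.1)
t 13.23 pos [459.6 -46.8  38.8] yang -3.18 tilt 0.91 w 0.392 F [-0.3 -0.3 -1.7]
total D [-0.4 -0.3 -4.8] spin 0.000 rows 1
[np.float64(-0.3), np.float64(-0.3), np.float64(4.8)] 0.0004
```

>>> drive_tool:
  targets:
    - [1,[-0.2,-0.4,2.5],0]
    - [1,[0,0,1.3],0]
    - [1,[0,0,0],0]
    - [1,[0,0,0],0]

```text
clock: 13.57
ee_pos: [459.2, -47.0, 34.7]
ee_rot: [-2.275, -2.152, 0.019]
force: [-0.1, 0.7, -0.7]
gripper_width: 0.393
```

>>> drive_tool:
  targets:
    - [1,[0,0,1],0]
    - [1,[0,0,0],0]
    - [1,[0,0,0],0]

```text
clock: 13.82
ee_pos: [459.3, -47.0, 33.6]
ee_rot: [-2.275, -2.152, 0.019]
force: [0.1, -0.5, -1.0]
gripper_width: 0.392
```

>>> drive_tool:
  targets:
    - [1,[0,0,1],0]
    - [1,[0,0,0],0]
    - [1,[0,0,0],0]

```text
clock: 14.07
ee_pos: [459.4, -47.1, 33.5]
ee_rot: [-2.275, -2.151, 0.017]
force: [0.1, -0.2, -1.0]
gripper_width: 0.397
```

>>> drive_tool:
  targets:
    - [1,[0,0,1],0]
    - [1,[0,0,0],0]
    - [0.1,[0,0,0],0]
    - [0,[0,0,0],0]
    - [-0.2,[0,0,0],0]

```text
clock: 14.48
ee_pos: [459.8, -47.1, 33.5]
ee_rot: [-2.275, -2.151, 0.015]
force: [0.6, 0.2, -0.2]
gripper_width: 0.593
```

>>> drive_tool:
  targets:
    - [-0.5,[0,0,0],0]
    - [-0.8,[0,0,0],0]
    - [-0.9,[0,0,-12],0]
    - [-1,[0,0,-25],0]
    - [-1,[0,0,-35],0]

```text
clock: 14.9
ee_pos: [457.3, -47.5, 102.1]
ee_rot: [-2.272, -2.147, 0.03]
force: [-0.5, 0.6, 0.4]
gripper_width: 1.001
```

```bash
python3 look.py w14; python3 g.py 628 -48 120 -2 step=32
```

```text
t 14.90 pos [457.3 -47.5 102.1] yang -3.23 tilt 1.41 w 1.001 F [-0.5  0.6  0.4]
magenta 1394 73.5 (array([ 456.6, -106.9]), 32.8, 19.0, -4.1)
green 1716 73.7 (array([459.7, -47.4]), 33.9, 18.7, -3.3)
blue 600 69.4 (array([570.2, -76.8]), 110.2, 20.0, -33.4)
t 14.95 pos [460.2 -48.2 108. ] yang -3.32 tilt 1.03 w 1.001 F [ 5.8 -2.6  7.6]
total D [167.8   0.2  12. ] spin -0.023 rows 6
[np.float64(1.6), np.float64(27.9), np.float64(-2.5)] -0.0038
[np.float64(1.5), np.float64(27.9), np.float64(-2.5)] -0.0038
[np.float64(1.4), np.float64(27.9), np.float64(-2.5)] -0.0038
[np.float64(1.3), np.float64(27.9), np.float64(-2.5)] -0.0038
[np.float64(1.2), np.float64(27.9), np.float64(-2.5)] -0.0038
[np.float64(1.1), np.float64(27.9), np.float64(-2.5)] -0.0038
```

>>> drive_tool:
  targets:
    - [-1,[1.5,28,-2],-0.004]
    - [-1,[1.5,28,-2],-0.004]
    - [-1,[1.5,28,-2],-0.004]
    - [-1,[1.5,28,-2],-0.004]
    - [-1,[1,22,-2],-0.004]

```text
clock: 15.37
ee_pos: [597.1, -46.6, 120.0]
ee_rot: [-2.252, -2.172, 0.011]
force: [0.4, 0.6, 0.9]
gripper_width: 1.004
```

>>> drive_tool:
  targets:
    - [-1,[1,16,-2],-0.003]
    - [-1,[0,6,0],0]
    - [-1,[0,0,0],0]
    - [-1,[0,0,0],0]
    - [-1,[0,0,0],0]

```text
clock: 15.78
ee_pos: [622.5, -46.3, 120.4]
ee_rot: [-2.248, -2.177, 0.013]
force: [0.5, -1.0, -0.4]
gripper_width: 1.001
```

```bash
python3 look.py w15; python3 g.py 628.3 -47.8 50 -2 step=25
```

```text
t 15.78 pos [622.5 -46.3 120.4] yang -1.84 tilt 0.83 w 1.001 F [ 0.5 -1.  -0.4]
magenta 956 73.6 (array([504. , -78.7]), 145.8, 31.9, 30.8)
green 1277 73.7 (array([462.3, -47.7]), 30.3, 19.0, -3.9)
red 1332 69.7 (array([628.5, -47.7]), 33.8, 17.8, -1.7)
blue 992 69.6 (array([ 617.3, -101.3]), 33.3, 18.3, -3.4)
t 15.83 pos [622.3 -46.3 120.4] yang -1.84 tilt 0.83 w 0.998 F [-0.8 -0.5  0.1]
total D [  6.   -1.5 -70.4] spin 0.003 rows 3
[np.float64(-0.5), np.float64(2.4), np.float64(23.4)] 0.0009
[np.float64(-0.5), np.float64(2.4), np.float64(23.4)] 0.0009
[np.float64(-0.5), np.float64(2.4), np.float64(23.4)] 0.0009
```

>>> drive_tool:
  targets:
    - [-1,[-0.5,2.5,25],0]
    - [-1,[-0.5,2.5,25],0]
    - [-1,[-0.5,2.5,25],0]
    - [-1,[0,0,0],0]
    - [-1,[0,0,0],0]

```text
clock: 16.25
ee_pos: [626.3, -47.7, 45.5]
ee_rot: [-2.25, -2.176, 0.009]
force: [0.4, -0.5, 0.1]
gripper_width: 1.003
```

```bash
python3 g.py 628.5 -47.7 28.5 -2
```

```text
t 16.25 pos [626.3 -47.7  45.5] yang -1.90 tilt 0.74 w 1.003 F [ 0.4 -0.5  0.1]
total D [  2.2  -0.  -17. ] spin 0.002 rows 1
[np.float64(-0.0), np.float64(2.4), np.float64(16.9)] 0.0017
```

>>> drive_tool:
  targets:
    - [-1,[0,1.2,7.5],0]
    - [-1,[0,1,7],0]
    - [-1,[0,0,2],0]
    - [-1,[0,0,0],0]
    - [-1,[0,0,0],0]

```text
clock: 16.67
ee_pos: [629.2, -47.5, 31.9]
ee_rot: [-2.251, -2.178, 0.004]
force: [0.8, -0.2, -0.4]
gripper_width: 1.003
```

```bash
python3 look.py w16; python3 g.py 628.5 -47.7 28.5 -2
```

```text
t 16.67 pos [629.2 -47.5  31.9] yang -1.90 tilt 0.57 w 1.003 F [ 0.8 -0.2 -0.4]
red 3763 69.7 (array([628.5, -48. ]), 34.0, 19.0, -1.1)
t 16.72 pos [629.3 -47.6  32. ] yang -1.91 tilt 0.55 w 1.004 F [1.3 0.2 0.4]
total D [-0.8 -0.1 -3.5] spin 0.002 rows 1
[np.float64(-0.1), np.float64(-0.7), np.float64(3.5)] 0.0015
```

>>> drive_tool:
  targets:
    - [-1,[0,-0.8,3],0]
    - [-1,[0,0,0],0]
    - [1,[0,0,0],0]
    - [1,[0,0,0],0]
    - [1,[0,0,0],0]

```text
clock: 17.13
ee_pos: [628.9, -47.5, 29.8]
ee_rot: [-2.252, -2.178, 0.001]
force: [0.1, -0.9, 0.2]
gripper_width: 0.608
```

>>> drive_tool:
  targets:
    - [1,[0,0,0],0]
    - [1,[0,0,0],0]
    - [1,[0,0,0],0]
    - [1,[0,0,0],0]

```text
clock: 17.47
ee_pos: [629.0, -47.5, 30.0]
ee_rot: [-2.252, -2.178, 0.001]
force: [-0.3, 0.0, -0.8]
gripper_width: 0.393
```

```bash
python3 look.py w17
```

```text
t 17.47 pos [629.  -47.5  30. ] yang -1.91 tilt 0.48 w 0.393 F [-0.3  0.  -0.8]
red 3998 69.7 (array([629.3, -48.3]), 35.0, 19.9, -1.3)
```

>>> drive_tool:
  targets:
    - [1,[0,0,-20],0]
    - [1,[0,0,-30],0]
    - [1,[0,0,-30],0]
    - [1,[0,0,0],0]
    - [1,[0,0,0],0]

```text
clock: 17.93
ee_pos: [628.1, -48.1, 111.4]
ee_rot: [-2.251, -2.176, 0.007]
force: [0.0, 0.3, -1.9]
gripper_width: 0.39
```

```bash
python3 look.py w18; python3 g.py 464 13.3 110 -3.2
```

```text
t 17.93 pos [628.1 -48.1 111.4] yang -1.92 tilt 0.67 w 0.390 F [ 0.   0.3 -1.9]
magenta 1168 73.6 (array([ 460.4, -107. ]), 29.4, 19.6, -5.4)
green 797 73.6 (array([469.6, -48.1]), 18.6, 16.5, 85.6)
red 5769 150.7 (array([628.6, -48.6]), 35.0, 19.6, -1.8)
t 17.98 pos [628.5 -48.3 111.6] yang -1.94 tilt 0.63 w 0.393 F [ 0.5  0.4 -0.5]
total D [-164.5   61.6   -1.6] spin 0.022 rows 5
[np.float64(11.2), np.float64(-33.3), np.float64(0.7)] 0.0044
[np.float64(11.1), np.float64(-33.3), np.float64(0.7)] 0.0044
[np.float64(10.9), np.float64(-33.4), np.float64(0.7)] 0.0044
[np.float64(10.8), np.float64(-33.4), np.float64(0.7)] 0.0044
[np.float64(10.6), np.float64(-33.5), np.float64(0.7)] 0.0044
```

>>> drive_tool:
  targets:
    - [1,[11,-33,0],0.004]
    - [1,[11,-33,0],0.004]
    - [1,[11,-33,0],0.004]
    - [1,[11,-30,0],0.004]
    - [1,[9,-20,0],0.004]

```text
clock: 18.4
ee_pos: [478.0, 9.5, 108.8]
ee_rot: [-2.278, -2.151, 0.012]
force: [0.8, -0.1, -0.7]
gripper_width: 0.393
```

>>> drive_tool:
  targets:
    - [1,[4,-10,0],0.002]
    - [1,[0,0,0],0]
    - [1,[0,0,0],0]
    - [1,[0,0,0],0]

```text
clock: 18.73
ee_pos: [462.3, 16.3, 106.7]
ee_rot: [-2.274, -2.149, 0.017]
force: [0.2, -0.7, -1.6]
gripper_width: 0.393
```

```bash
python3 sad.py w19 270 115; python3 g.py 462.6 13.3 65 -3.2 step=25
```

```text
t 18.73 pos [462.3  16.3 106.7] yang -3.22 tilt 0.96 w 0.393 F [ 0.2 -0.7 -1.6]
80 (np.int32(24880), array([466.1,  72.8]), 39.1, 35.2, -3.1)
100 (np.int32(25383), array([466.2,  72.8]), 39.5, 35.6, -3.0)
t 18.78 pos [462.6  16.1 106.7] yang -3.23 tilt 0.94 w 0.393 F [ 0.9 -0.3 -1.3]
total D [  0.   -2.8 -41.7] spin -0.001 rows 2
[np.float64(-1.4), np.float64(0.4), np.float64(20.9)] -0.0003
[np.float64(-1.4), np.float64(0.4), np.float64(20.9)] -0.0003
```

View pics/w19.png

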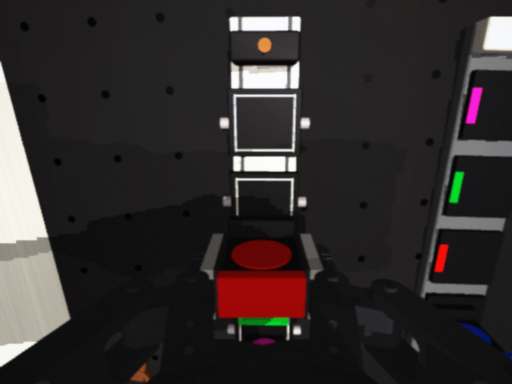

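Red is held at (261,290). Saddle 4 is visible at (265,122), measured at (466.1, 72.8). Descending onto saddle 3.

>>> drive_tool:
  targets:
    - [1,[-1.4,0,20],0]
    - [1,[-1.4,0,20],0]
    - [1,[0,0,0],0]
    - [1,[0,0,0],0]
    - [1,[0,0,0],0]

```text
clock: 19.2
ee_pos: [466.2, 11.1, 65.9]
ee_rot: [-2.28, -2.148, 0.016]
force: [-0.1, -0.1, -0.4]
gripper_width: 0.39
```

```bash
python3 g.py 462.6 13.3 42 -3.2
```

```text
t 19.20 pos [466.2  11.1  65.9] yang -3.42 tilt 0.80 w 0.390 F [-0.1 -0.1 -0.4]
total D [ -3.6   2.2 -23.9] spin -0.004 rows 1
[np.float64(2.1), np.float64(-3.4), np.float64(24.0)] -0.0038
```

>>> drive_tool:
  targets:
    - [1,[1,-1.5,12],-0.002]
    - [1,[1,-1.5,11],-0.002]
    - [1,[0,0,0],0]
    - [1,[0,0,0],0]
    - [1,[0,0,0],0]

```text
clock: 19.62
ee_pos: [465.7, 13.1, 45.0]
ee_rot: [-2.278, -2.153, 0.011]
force: [0.4, 0.4, -1.2]
gripper_width: 0.394
```

```bash
python3 look.py w20; python3 g.py 462.5 13.3 37 -3.2
```

```text
t 19.62 pos [465.7  13.1  45. ] yang -3.24 tilt 0.58 w 0.394 F [ 0.4  0.4 -1.2]
red 4716 84.7 (array([466.2,  12.7]), 34.9, 20.3, -3.0)
t 19.67 pos [465.8  13.1  45.2] yang -3.24 tilt 0.57 w 0.391 F [-0.4  0.3 -1.3]
total D [-3.3  0.2 -8.2] spin -0.001 rows 1
[np.float64(0.1), np.float64(-3.2), np.float64(8.2)] -0.0007
```

>>> drive_tool:
  targets:
    - [1,[0,-2,4],0]
    - [1,[0,-1.2,2.5],0]
    - [1,[0,0,0],0]
    - [1,[0,0,0],0]

```text
clock: 20.0
ee_pos: [462.9, 13.5, 39.2]
ee_rot: [-2.279, -2.154, 0.008]
force: [-0.3, -0.0, -0.7]
gripper_width: 0.393
```

```bash
python3 look.py w21; python3 g.py 462.5 13.3 34 -3.2
```

```text
t 20.00 pos [462.9  13.5  39.2] yang -3.23 tilt 0.47 w 0.393 F [-0.3 -0.  -0.7]
red 4339 78.9 (array([463.3,  13.2]), 34.9, 19.7, -2.4)
t 20.05 pos [462.9  13.5  39.2] yang -3.23 tilt 0.47 w 0.395 F [-0.6  0.8 -1.5]
total D [-0.4 -0.2 -5.2] spin -0.001 rows 1
[np.float64(-0.2), np.float64(-0.4), np.float64(5.2)] -0.0005
```

>>> drive_tool:
  targets:
    - [1,[-0.3,-0.5,2.5],0]
    - [1,[0,0,1.2],0]
    - [1,[0,0,0],0]
    - [1,[0,0,0],0]

```text
clock: 20.38
ee_pos: [462.4, 13.2, 35.2]
ee_rot: [-2.279, -2.154, 0.008]
force: [0.2, -0.0, -0.3]
gripper_width: 0.392
```

>>> drive_tool:
  targets:
    - [1,[0,0,1],0]
    - [1,[0,0,0],0]
    - [1,[0,0,0],0]

```text
clock: 20.63
ee_pos: [462.5, 13.2, 34.1]
ee_rot: [-2.279, -2.154, 0.008]
force: [0.6, -0.2, -0.5]
gripper_width: 0.392
```

>>> drive_tool:
  targets:
    - [1,[0,0,1],0]
    - [1,[0,0,0],0]
    - [1,[0,0,0],0]

```text
clock: 20.88
ee_pos: [462.7, 13.1, 34.3]
ee_rot: [-2.279, -2.152, 0.006]
force: [0.3, -0.0, -1.9]
gripper_width: 0.393
```

Contact: z stalled at 34.2. Release.

>>> drive_tool:
  targets:
    - [1,[0,0,0.7],0]
    - [1,[0,0,0],0]
    - [0.1,[0,0,0],0]
    - [0,[0,0,0],0]
    - [-0.2,[0,0,0],0]

```text
clock: 21.3
ee_pos: [462.9, 13.2, 33.9]
ee_rot: [-2.279, -2.152, 0.005]
force: [0.1, 0.1, 0.3]
gripper_width: 0.599
```

>>> drive_tool:
  targets:
    - [-0.5,[0,0,0],0]
    - [-0.8,[0,0,0],0]
    - [-0.9,[0,0,-12],0]
    - [-1,[0,0,-25],0]
    - [-1,[0,0,-35],0]

```text
clock: 21.72
ee_pos: [460.0, 12.1, 102.5]
ee_rot: [-2.276, -2.15, 0.021]
force: [0.3, 1.8, -0.2]
gripper_width: 1.002
```

```bash
python3 look.py w22; python3 g.py 617.3 -101.5 120 -4 step=32
```

```text
t 21.72 pos [460.   12.1 102.5] yang -3.28 tilt 0.97 w 1.002 F [ 0.3  1.8 -0.2]
green 1361 73.6 (array([459.7, -47.2]), 33.6, 19.0, -3.2)
red 1681 73.7 (array([463. ,  12.6]), 33.5, 18.4, -3.1)
t 21.77 pos [462.9  11.8 108.5] yang -3.38 tilt 0.61 w 1.000 F [ 7.  -1.8  8.3]
total D [ 154.4 -113.3   11.5] spin 0.011 rows 5
[np.float64(-20.8), np.float64(32.1), np.float64(-2.6)] 0.0022
[np.float64(-20.7), np.float64(32.2), np.float64(-2.6)] 0.0022
[np.float64(-20.7), np.float64(32.2), np.float64(-2.6)] 0.0022
[np.float64(-20.6), np.float64(32.3), np.float64(-2.6)] 0.0022
[np.float64(-20.5), np.float64(32.3), np.float64(-2.6)] 0.0022
```

>>> drive_tool:
  targets:
    - [-1,[-21,32,-2.5],0.002]
    - [-1,[-21,32,-2.5],0.002]
    - [-1,[-21,32,-2.5],0.002]
    - [-1,[-20,30,-2.5],0.002]
    - [-1,[-16,18,-2],0.002]

```text
clock: 22.18
ee_pos: [604.7, -93.0, 122.7]
ee_rot: [-2.277, -2.15, 0.0]
force: [-1.3, 0.3, 0.0]
gripper_width: 1.001
```

>>> drive_tool:
  targets:
    - [-1,[-8,10,-1],0]
    - [-1,[0,0,0],0]
    - [-1,[0,0,0],0]
    - [-1,[0,0,0],0]

```text
clock: 22.52
ee_pos: [617.5, -107.5, 123.0]
ee_rot: [-2.285, -2.146, 0.002]
force: [-0.9, 0.2, -0.6]
gripper_width: 0.998
```

```bash
python3 look.py w23; python3 g.py 617.3 -101.5 50 -4 step=25
```

```text
t 22.52 pos [ 617.5 -107.5  123. ] yang -3.58 tilt 0.39 w 0.998 F [-0.9  0.2 -0.6]
magenta 1397 73.7 (array([ 457.4, -107.1]), 35.6, 18.3, -3.4)
green 974 73.7 (array([467.8, -48. ]), 19.9, 17.8, -3.7)
red 366 72.4 (array([479.3,  10.4]), 18.4, 6.4, 70.5)
blue 107 69.7 (array([ 605.4, -106.7]), 10.1, 6.5, -3.5)
t 22.57 pos [ 617.2 -107.1  122.9] yang -3.56 tilt 0.41 w 1.002 F [-0.3  0.5  1.2]
total D [  0.1   5.6 -72.9] spin 0.008 rows 3
[np.float64(1.8), np.float64(0.1), np.float64(24.3)] 0.0025
[np.float64(1.8), np.float64(0.1), np.float64(24.3)] 0.0025
[np.float64(1.8), np.float64(0.0), np.float64(24.3)] 0.0025
```

View pics/w23.png

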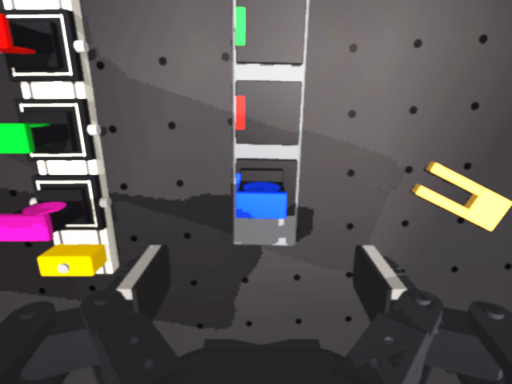

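```bash
sed -i 's/(H>110)/(H>104)/' h.py; python3 look.py w24
```

```text
t 22.57 pos [ 617.2 -107.1  122.9] yang -3.56 tilt 0.41 w 1.002 F [-0.3  0.5  1.2]
magenta 1407 73.7 (array([ 457.7, -106.9]), 35.5, 18.1, -3.6)
green 987 73.7 (array([467.6, -48.3]), 20.6, 17.9, -3.6)
red 392 72.4 (array([479.3,  10.5]), 18.5, 6.7, 70.7)
blue 1357 69.7 (array([ 617.4, -102.2]), 33.9, 18.9, -4.5)
```

Blue is at wrist (262,203), measured (617.4, −102.2), −4.5°.

>>> drive_tool:
  targets:
    - [-1,[1.8,0.3,25],0.005]
    - [-1,[1.8,0.3,25],0.005]
    - [-1,[1.5,0.3,25],0.004]
    - [-1,[0,0,0],0]
    - [-1,[0,0,0],0]

```text
clock: 23.03
ee_pos: [617.4, -96.8, 48.1]
ee_rot: [-2.295, -2.136, -0.004]
force: [0.2, -0.5, 1.0]
gripper_width: 0.999
```

```bash
python3 look.py w25; python3 g.py 617.4 -102.2 29 -4.5
```

```text
t 23.03 pos [617.4 -96.8  48.1] yang -4.10 tilt 0.42 w 0.999 F [ 0.2 -0.5  1. ]
blue 2913 69.7 (array([ 617.3, -102.1]), 34.0, 19.3, -4.4)
t 23.08 pos [617.2 -96.6  48.1] yang -4.09 tilt 0.44 w 0.999 F [-0.6  1.  -1.1]
total D [  0.2  -5.6 -19.1] spin 0.007 rows 1
[np.float64(-5.7), np.float64(0.6), np.float64(19.0)] 0.0071
```

>>> drive_tool:
  targets:
    - [-1,[-3,0.3,5],0.004]
    - [-1,[-2.7,0.3,8],0.003]
    - [-1,[0,0,4],0]
    - [-1,[0,0,0],0]
    - [-1,[0,0,0],0]

```text
clock: 23.5
ee_pos: [619.4, -102.9, 34.1]
ee_rot: [-2.304, -2.13, -0.01]
force: [0.4, -0.9, -0.7]
gripper_width: 0.998
```

```bash
python3 look.py w26; python3 g.py 617.4 -102.2 29 -4.5
```

```text
t 23.50 pos [ 619.4 -102.9   34.1] yang -4.50 tilt 0.42 w 0.998 F [ 0.4 -0.9 -0.7]
blue 3628 69.7 (array([ 617.4, -101.9]), 34.2, 18.8, -3.9)
t 23.55 pos [ 619.4 -102.9   34.1] yang -4.50 tilt 0.42 w 1.000 F [0.2 0.7 0.6]
total D [-2.   0.7 -5.1] spin 0.000 rows 1
[np.float64(0.5), np.float64(-2.0), np.float64(5.1)] 0.0
```

>>> drive_tool:
  targets:
    - [-1,[0.8,-2,4],0]
    - [-1,[0,0,0],0]
    - [-1,[0,0,0],0]
    - [-1,[0,0,0],0]

```text
clock: 23.88
ee_pos: [617.5, -101.8, 30.3]
ee_rot: [-2.305, -2.13, -0.011]
force: [-0.4, 0.5, 0.6]
gripper_width: 1.002
```

```bash
python3 g.py 617.4 -102.1 29 -4.5
```

```text
t 23.88 pos [ 617.5 -101.8   30.3] yang -4.49 tilt 0.45 w 1.002 F [-0.4  0.5  0.6]
total D [-0.1 -0.3 -1.3] spin 0.000 rows 1
[np.float64(-0.3), np.float64(-0.1), np.float64(1.3)] 0.0001
```

>>> drive_tool:
  targets:
    - [1,[0,0,0.5],0]
    - [1,[0,0,0],0]
    - [1,[0,0,0],0]
    - [1,[0,0,0],0]
    - [1,[0,0,0],0]

```text
clock: 24.3
ee_pos: [617.8, -101.7, 30.1]
ee_rot: [-2.305, -2.131, -0.012]
force: [0.8, -0.3, -1.1]
gripper_width: 0.393
```

>>> drive_tool:
  targets:
    - [1,[0,0,0],0]
    - [1,[0,0,0],0]

```text
clock: 24.47
ee_pos: [617.8, -101.7, 30.1]
ee_rot: [-2.305, -2.131, -0.012]
force: [0.4, 0.1, 0.3]
gripper_width: 0.392
```

```bash
python3 look.py w27
```

```text
t 24.47 pos [ 617.8 -101.7   30.1] yang -4.49 tilt 0.46 w 0.392 F [0.4 0.1 0.3]
blue 3917 69.7 (array([ 617.8, -102.1]), 34.7, 19.2, -4.5)
```

>>> drive_tool:
  targets:
    - [1,[0,0,-20],0]
    - [1,[0,0,-30],0]
    - [1,[0,0,-30],0]
    - [1,[0,0,0],0]
    - [1,[0,0,0],0]

```text
clock: 24.93
ee_pos: [615.9, -102.2, 111.3]
ee_rot: [-2.303, -2.129, -0.006]
force: [-0.9, 0.7, -1.6]
gripper_width: 0.394
```

```bash
python3 look.py w28; python3 g.py 467 72.8 112 -3.2
```

```text
t 24.93 pos [ 615.9 -102.2  111.3] yang -4.50 tilt 0.40 w 0.394 F [-0.9  0.7 -1.6]
magenta 1265 73.7 (array([ 460.8, -107.3]), 28.7, 18.5, -3.7)
green 688 73.6 (array([470.6, -48.2]), 17.9, 14.1, 85.8)
blue 5621 150.5 (array([ 616.1, -102.7]), 35.1, 19.2, -5.1)
t 24.98 pos [ 616.3 -102.5  111.5] yang -4.52 tilt 0.39 w 0.389 F [ 1.2 -0.5 -0.5]
total D [-149.3  175.3    0.5] spin -0.023 rows 6
[np.float64(27.2), np.float64(-27.1), np.float64(0.1)] -0.0038
[np.float64(27.3), np.float64(-27.0), np.float64(0.1)] -0.0038
[np.float64(27.4), np.float64(-26.9), np.float64(0.1)] -0.0038
[np.float64(27.5), np.float64(-26.8), np.float64(0.1)] -0.0038
[np.float64(27.6), np.float64(-26.7), np.float64(0.1)] -0.0038
[np.float64(27.7), np.float64(-26.6), np.float64(0.1)] -0.0038
```

>>> drive_tool:
  targets:
    - [1,[27,-27,-0.5],-0.004]
    - [1,[27,-27,-0.5],-0.004]
    - [1,[27,-27,-0.5],-0.004]
    - [1,[27,-27,-0.5],-0.004]
    - [1,[22,-21,-0.5],-0.004]

```text
clock: 25.4
ee_pos: [493.9, 33.9, 110.2]
ee_rot: [-2.294, -2.144, 0.001]
force: [0.9, 1.0, -1.0]
gripper_width: 0.394
```

>>> drive_tool:
  targets:
    - [1,[16,-11,0],-0.003]
    - [1,[8,-5,0],0]
    - [1,[0,0,0],0]
    - [1,[0,0,0],0]
    - [1,[0,0,0],0]

```text
clock: 25.82
ee_pos: [472.0, 65.1, 106.7]
ee_rot: [-2.277, -2.155, 0.009]
force: [-0.0, -0.5, -1.1]
gripper_width: 0.389
```

```bash
python3 look.py w29; python3 g.py 465.9 73 65 -3.2 step=25
```

```text
t 25.82 pos [472.   65.1 106.7] yang -3.16 tilt 0.51 w 0.389 F [-0.  -0.5 -1.1]
blue 5573 146.0 (array([472.5,  64.9]), 34.8, 19.2, -2.9)
t 25.87 pos [472.1  64.8 106.7] yang -3.20 tilt 0.50 w 0.395 F [ 0.  -0.4 -1.5]
total D [ -6.2   8.2 -41.7] spin 0.000 rows 2
[np.float64(3.9), np.float64(-3.1), np.float64(20.9)] 0.0
[np.float64(3.9), np.float64(-3.1), np.float64(20.9)] 0.0
```

View pics/w29.png

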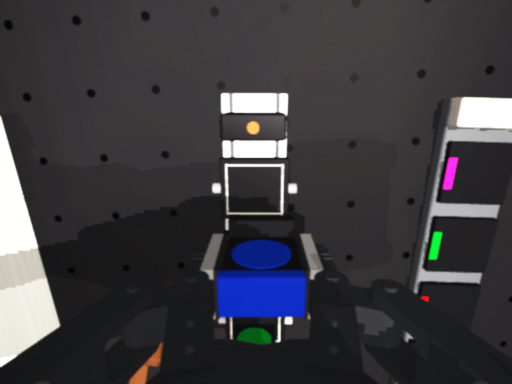

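Blue is held at (261,290), with saddle 4 ahead at (254,190). Descending onto it.

>>> drive_tool:
  targets:
    - [1,[4,-3,18],0]
    - [1,[4,-3,18],0]
    - [1,[0,0,0],0]
    - [1,[0,0,0],0]
    - [1,[0,0,0],0]

```text
clock: 26.28
ee_pos: [469.1, 68.9, 70.1]
ee_rot: [-2.287, -2.148, 0.009]
force: [0.7, -0.5, -1.1]
gripper_width: 0.393
```

```bash
python3 g.py 465.9 73.2 44 -3.2
```

```text
t 26.28 pos [469.1  68.9  70.1] yang -3.59 tilt 0.41 w 0.393 F [ 0.7 -0.5 -1.1]
total D [ -3.2   4.3 -26.1] spin -0.007 rows 1
[np.float64(4.1), np.float64(-3.3), np.float64(26.2)] -0.0068
```

>>> drive_tool:
  targets:
    - [1,[2,-1.6,13],-0.004]
    - [1,[2,-1.6,12],-0.003]
    - [1,[0,0,0],0]
    - [1,[0,0,0],0]
    - [1,[0,0,0],0]

```text
clock: 26.7
ee_pos: [469.7, 71.0, 48.5]
ee_rot: [-2.285, -2.153, 0.002]
force: [0.1, -0.2, -1.0]
gripper_width: 0.393
```

```bash
python3 look.py w30; python3 g.py 465.9 73.2 37 -3.2
```

```text
t 26.70 pos [469.7  71.   48.5] yang -3.40 tilt 0.12 w 0.393 F [ 0.1 -0.2 -1. ]
blue 4900 87.9 (array([470. ,  70.8]), 35.0, 19.5, -4.0)
t 26.75 pos [469.9  71.   48.7] yang -3.41 tilt 0.09 w 0.392 F [-0.7 -0.2 -1.1]
total D [ -4.    2.2 -11.7] spin -0.004 rows 1
[np.float64(1.9), np.float64(-4.1), np.float64(11.7)] -0.0036
```

>>> drive_tool:
  targets:
    - [1,[1,-2.2,5],-0.002]
    - [1,[1,-1.8,4],-0.002]
    - [1,[0,0,0],0]
    - [1,[0,0,0],0]
    - [1,[0,0,0],0]

```text
clock: 27.17
ee_pos: [466.6, 73.6, 40.5]
ee_rot: [-2.281, -2.159, -0.002]
force: [0.2, -0.5, -1.4]
gripper_width: 0.395
```

```bash
python3 look.py w31; python3 g.py 465.9 73.2 34 -3.2
```

```text
t 27.17 pos [466.6  73.6  40.5] yang -3.16 tilt 0.09 w 0.395 F [ 0.2 -0.5 -1.4]
blue 4389 80.0 (array([466.8,  73.5]), 35.0, 19.6, -4.4)
t 27.22 pos [466.7  73.6  40.6] yang -3.16 tilt 0.09 w 0.396 F [ 0.5  0.2 -0.6]
total D [-0.8 -0.4 -6.6] spin 0.001 rows 1
[np.float64(-0.5), np.float64(-0.8), np.float64(6.6)] 0.0007
```

>>> drive_tool:
  targets:
    - [1,[-0.5,-0.9,3],0]
    - [1,[0,0,2],0]
    - [1,[0,0,0],0]
    - [1,[0,0,0],0]

```text
clock: 27.55
ee_pos: [465.7, 73.1, 35.1]
ee_rot: [-2.282, -2.159, -0.003]
force: [-0.4, -0.4, -0.7]
gripper_width: 0.393
```

>>> drive_tool:
  targets:
    - [1,[0,0,1],0]
    - [1,[0,0,0],0]
    - [1,[0,0,0],0]

```text
clock: 27.8
ee_pos: [465.8, 73.1, 34.1]
ee_rot: [-2.282, -2.159, -0.003]
force: [-0.2, 0.9, 0.8]
gripper_width: 0.391
```

>>> drive_tool:
  targets:
    - [1,[0,0,1],0]
    - [1,[0,0,0],0]
    - [1,[0,0,0],0]

```text
clock: 28.05
ee_pos: [466.1, 73.0, 34.5]
ee_rot: [-2.282, -2.157, -0.004]
force: [0.1, 0.5, -2.2]
gripper_width: 0.392
```

Contact at z ≈ 34.3. Release.

>>> drive_tool:
  targets:
    - [1,[0,0,0.7],0]
    - [1,[0,0,0],0]
    - [0.1,[0,0,0],0]
    - [0,[0,0,0],0]
    - [-0.2,[0,0,0],0]

```text
clock: 28.47
ee_pos: [466.4, 73.1, 33.9]
ee_rot: [-2.282, -2.157, -0.005]
force: [-0.0, 0.9, -0.6]
gripper_width: 0.597
```

>>> drive_tool:
  targets:
    - [-0.5,[0,0,0],0]
    - [-0.8,[0,0,0],0]
    - [-0.9,[0,0,-12],0]
    - [-1,[0,0,-25],0]
    - [-1,[0,0,-35],0]

```text
clock: 28.88
ee_pos: [462.9, 71.6, 102.5]
ee_rot: [-2.28, -2.155, 0.011]
force: [-0.7, 1.0, 0.8]
gripper_width: 1.0
```

>>> drive_tool:
  targets:
    - [-1,[0,0,-30],0]
    - [-1,[25,0,-20],0]
    - [-1,[38,0,0],0]
    - [-1,[38,0,0],0]
    - [-1,[38,0,0],0]

```text
clock: 29.3
ee_pos: [474.4, 207.5, 161.8]
ee_rot: [-2.297, -2.14, -0.002]
force: [1.0, 0.1, -0.3]
gripper_width: 0.998
```

>>> drive_tool:
  targets:
    - [-1,[38,10,0],0]
    - [-1,[38,10,0],0]
    - [-1,[38,10,0],0]
    - [-1,[30,0,0],0]
    - [-1,[0,0,0],0]

```text
clock: 29.72
ee_pos: [513.0, 365.4, 162.3]
ee_rot: [-2.285, -2.147, -0.007]
force: [-1.6, 0.9, -0.5]
gripper_width: 0.999
```

```bash
python3 top.py t3; python3 -c "
from h import *
f=np.load('t3.npz');p=f['p']
cv2.imwrite('pics/t3z.png',cv2.resize(p[215:330,130:380,::-1],None,fx=3.2,fy=3.2,interpolation=cv2.INTER_CUBIC))
for o in saddles(p,ctrl.camera_info('top'),[(314,288),(274,277),(235,267),(194,257)]): print(o)"
```

```text
t 29.72 pos [513.  365.4 162.3] yang -3.57 tilt 0.42 w 0.999 F [-1.6  0.9 -0.5]
magenta 329 75.3 (array([ 454.7, -107.9]), 33.7, 18.1, -2.6) (array([ 454.7, -107.6]), 33.5, 18.1, -2.9)
green 318 75.2 (array([457.5, -48.2]), 33.8, 17.6, -3.5) (array([457.4, -48.1]), 33.7, 17.6, -3.5)
red 320 75.2 (array([460.8,  11.6]), 33.6, 17.6, -2.9) (array([460.7,  11.6]), 33.5, 17.7, -3.0)
blue 318 75.4 (array([464.2,  71.6]), 33.9, 18.3, -3.1) (array([464. ,  71.3]), 33.7, 18.1, -2.9)
None
None
None
None
```

View pics/t3z.png

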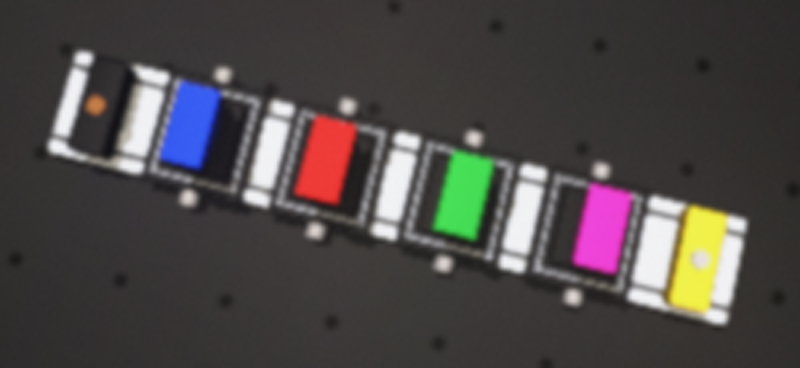

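View pics/t3.png

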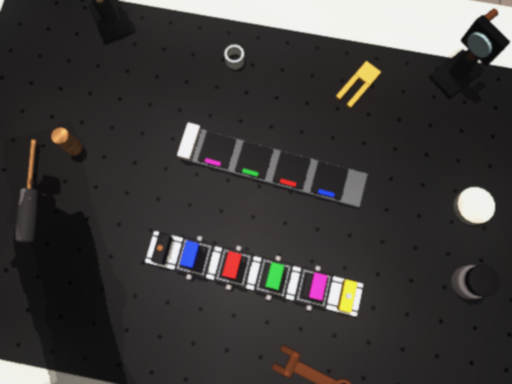

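The top view shows blue, red, green and magenta at (190,255), (231,266), (275,276) and (318,287), with magenta beside the yellow stop. All four strips read the same height, each is within about 1.5 mm of its saddle centre and within 0.6° of the rail direction, and the gripper is clear. Handing in.

```bash
python3 -c "
from bench import ctrl;print(ctrl.sign_off())"
```

```text
the job is handed in; nothing more can be done
None
```

All four filter cells are on the rail saddles and the job is handed in. Counting from the yellow end stop, the order is magenta, green, red, blue, matching the rack order from its white end. Each cell was carried upright, lowered until it touched its saddle, released, and left standing free. It took about 30 s on the robot's clock.

**Last top-camera check:** with the arm well away, all four strips were level, at the height for cells standing upright on the saddles. The strips lay at −2.6° to −3.5°, against −3.2° for the rail.

**Centring:** the two cameras disagree slightly on how well the cells are centred:
- **Top camera:** the cells sit about 0.6 mm (magenta) to 1.4 mm (blue) off along the rail, toward the yellow end, and up to 0.7 mm off across it.
- **Wrist camera:** magenta, green and red, checked just after release, were within about 1 mm. It did not re-measure blue after release.
- **Why they differ:** the top camera also differed from the wrist camera by 1.5–2.7 mm in x, which is about its calibration tolerance. I therefore positioned from the wrist camera.

**Other points:** the tool tilted by up to 1.4° during some moves. The force reading barely changed when the cells touched down, so I judged contact by the tool's height no longer dropping.

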